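# Nest the bearing-press cups

### The job

Put the bearing-press cup set away: take the middle cup from its V-block, turn it mouth up and lower it into the large cup until it stands on the floor, then do the same with the small cup, lowering it into the middle one. Let them in gently without dropping or forcing them, keep the large cup about where it stands, and leave the other things on the bench alone.

Things in the scene. Friction and masses are not known exactly. Their poses are not given: they have to be found in the camera images.
- large: the widest and lowest of three plain turned metal press cups, steel, standing loose, mouth up: outer diameter 85 mm, bore 69 mm, height 45 mm, floor 8 mm thick, about 0.9 kg. Origin: centre of its underside; z up its axis
- large_floor (a point): centre of the large cup's inside floor, 8 mm above its underside
- middle: the middle one of three plain turned metal cups: round, straight, outer diameter 64 mm, bore 53 mm, height 85 mm, floor 6 mm, about 260 g. Starts on its side in a V-block, axis level 60 mm above the bench, mouth towards the robot, overhanging the block. Origin: centre of the outside of its closed end; +x along its axis to the mouth
- middle_foot (a point): centre of the outside of the middle cup's closed end (same point as its origin)
- middle_floor (a point): centre of the middle cup's inside floor, 6 mm from its foot
- middle_rim (a point): centre of the middle cup's mouth, 85 mm from its foot
- small: the narrowest and longest of three plain turned metal cups: round, straight, outer diameter 48 mm, bore 38 mm, height 118 mm, floor 6 mm, about 200 g. Starts on its side in a V-block, axis level 49 mm above the bench, mouth towards the robot, overhanging the block. Origin: centre of the outside of its closed end; +x along its axis to the mouth
- small_foot (a point): centre of the outside of the small cup's closed end (same point as its origin)
- small_rim (a point): centre of the small cup's mouth, 118 mm from its foot
- vblock_a: the V-block that carries the middle cup: dark steel V-block, 50 mm long (its x), 44 to 51 mm wide, 36 mm high, fixed to the bench; origin: centre of its underside; the V groove runs along its x with its bottom line 15 mm above the bench
- vblock_b: the V-block that carries the small cup: dark steel V-block, 50 mm long (its x), 44 to 51 mm wide, 36 mm high, fixed to the bench; origin: centre of its underside; the V groove runs along its x with its bottom line 15 mm above the bench
- bearing: bystander: steel bearing ring lying flat, 42 mm diameter, 14 mm high; origin under its centre
- gear: bystander: small spur gear lying flat, 44 mm diameter, 18 mm high; origin under its centre
- bolt: bystander: hex bolt standing on its head, 26 mm wide, 53 mm high; origin under its centre
- tape: bystander: cardboard tape core lying flat, 68 mm diameter, 24 mm high; origin under its centre
- grease: bystander: grey grease can, 64 mm diameter, 85 mm high; origin under its centre
- jar: bystander: brown glass jar with black cap, 56 mm diameter, 75 mm high; origin under its centre
- wrench: bystander: open-end wrench lying flat near the robot, roughly along y; origin under its centre

How it is judged:
On the way, in this order (a step that is already met when the one before it is completed fails the run):
1. the middle cup stands mouth up, fully home, in the large cup (distance between middle_foot and large_floor below 0.006 m and angle between the x axis of middle and the z axis of large, either way round below 0.06 rad and distance between small_foot and middle_floor above 0.03 m), for 0.2 s.
2. the small cup stands mouth up, fully home, in the middle cup, which is still home in the large one (distance between middle_foot and large_floor below 0.006 m and angle between the x axis of middle and the z axis of large, either way round below 0.06 rad and distance between small_foot and middle_floor below 0.006 m and angle between the x axis of small and the x axis of middle, either way round below 0.06 rad), for 0.2 s.
At the end, for the whole second after the job is handed in: All three cups nested, mouths up, at rest: large one upright and within 40 mm of its start; middle one's foot centre within 6 mm of the centre of the large one's floor; small one's foot centre within 6 mm of the centre of the middle one's floor; axes parallel and upright within 3.4 degrees (all of step 2 and linear speed of each of large, middle, small below 0.02 m/s and angle between large's own z axis and vertical below 0.06 rad); the robot touches nothing.
It fails at once if the middle cup is dropped: moving faster than 0.45 m/s while the fingers do not touch it (a free fall of about 10 mm) (linear speed of middle above 0.45 m/s and contact force between the fingers and middle below 0.05 N).
It fails at once if the small cup is dropped: moving faster than 0.45 m/s while the fingers do not touch it (a free fall of about 10 mm) (linear speed of small above 0.45 m/s and contact force between the fingers and small below 0.05 N).
It fails at once if a cup is forced into the next one with more than 50 N (contact force between middle and large above 50 N or contact force between small and middle above 50 N).
It fails at once if the large cup is pushed more than 40 mm from where it stood (distance of large from where it was at the start of the episode above 0.04 m).
It fails at once if a bystander (bearing ring, gear, bolt, tape core, can, jar or wrench) is moved more than 20 mm (distance of any of bearing, gear, bolt, tape, grease, jar, wrench from where it was at the start of the episode above 0.02 m).
It also fails if it takes over 72 s, if anything falls off the work surface, if the arm or the gripper's body presses on something with over 40 N, if the wrist force passes 120 N, or if a joint passes its speed limit or range.

### The arm

A 6-joint arm with a two-finger parallel gripper is mounted at the origin on the work surface. World frame = base frame: x ahead of the robot, y to its left, z up, the work surface at z = 0. Lengths are in m, angles in rad, forces in N, time in s.
With the tool pointing down it reaches from about 0.275 to 0.875 m from the base axis. Payload 12.5 kg.
Tool frame: the origin (TCP) lies at the very end of the fingers, on their centre line; the grasp point (between the pads) lies 19 mm behind it; z points along the fingers, y is the line along which they close (so a half turn about z gives the same grasp; the last joint's range is limited). The gripper opens to 85 mm and grips with 20 to 120 N. Pads are 22 mm wide; open, the fingers measure 114 mm over their backs; the gripper's body (76 mm by 85 mm) begins 54 mm behind the grasp point. The pads swing forward as they close: fully open they stand 13 mm farther back than shut.
Start: joints at [1.144, 0.351, 1.652, -0, 1.139, -0.085], TCP at [0.184, 0.518, 0.194] pointing down, gripper open.
Joint ranges: [-2.75, 2.75], [-0.79, 2.1], [0.01, 2.65], [-1.57, 4.71], [0.07, 3.14], [-2.87, 2.87]. Speed limits (rad/s): [2.22, 2.22, 2.79, 3.14, 3.14, 3.14].

### API

Orientations are given as a rotation vector (axis times angle).
In Python, from cell import arm gives the robot as it stands.
- The arm moves only by the tool play_rows, never from a script. Its argument "commands" is a list of rows, each an object of numbers: "tx", "ty", "tz": the shift along the tool's x, y, z each as a share of 100 mm, from -1 to 1; "wx", "wy", "wz": the turn, a rotation vector about the tool's x, y, z each as a share of pi/2 rad, from -1 to 1; "jaw": the closure, from 0 (fully open) to 1 (shut). A call has 1 to 8 rows; each row is the pose to reach, as a shift and turn from the pose commanded when the call began, along the tool's axes at that moment; what a row does not reach only later rows make up. A row lasts 1/8 s, in which the tool goes at most 62.5 mm and 10.7 degrees, less where a joint would pass 70% of its speed; a pose out of reach is approached as far as the arm can. A call with a number of a shift or a turn outside -1 to 1 is refused whole. A call with a gripper value outside its range is refused whole. The fingers move at their own pace and stop on an object; "force" is the grip in N (left out, the last holds). Time passes only in rows, so rows that repeat a pose let the fingers close. It gives the time, the measured TCP pose, the force, the opening and the grip force at its end, in the units of the state.
- arm.state(): the state, without advancing time (a new reading comes with each control period).
- arm.snapshot(name): name is "scene" or "side" or "wrist"; returns a dict with "pixels" (384x512x3 uint8, blue, green, red), "range_z" (384x512 float32, m along the optical axis (not along the pixel's ray), 0 where there is no reading), "mtx" (3x3 intrinsics, pixels), "world_to_cam" (4x4, takes a point from world to camera coordinates). Camera axes: x right, y down, z forward; pixel columns grow to the right and rows downward; lengths in m; the calibration is good to about 2 mm. A picture is of the moment at which its call begins.
- arm.hand_in(): hands the job in; it is judged then, once.
The state is a dict: "time": time; "q": joint angles; "joint_vel": joint speeds; "tau": joint torques, N m; "tool_pos": TCP position; "orientation": TCP orientation; "wrist_force": force on the tool from outside, world axes, zero at the start; "moment": the same for the moment, N m; "gripper_width": finger opening in m; "finger_force": force on a finger pad.
Only numpy, scipy, OpenCV 4.12 (cv2) and the standard library are available. Lean on these libraries where they do the work, as an engineer would, in place of code of your own. Each camera call takes 0.05 s, during which the arm holds its last target. There are 200 camera calls.

## Working session

There is one attempt and no reset: what is moved stays moved. The work goes in short steps, Python scripts to look and compute and a tool call to move; the robot and the scene stay as the last step left them, time stands still between calls to the robot, and variables do not carry over. Pictures are saved under pics/ and viewed, at most 10 in all, crops included, and the job is handed in when it is done.

Besides the shell and the picture viewer there is one more tool, called after "Emit:" as a command line: name --argument value ..., lists and objects as JSON in quotes. play_rows: Moves the arm, as the interface text tells. Shift numbers are shares of 100 mm and turn numbers shares of pi/2 rad, none past 1 either way. Its arguments: {"type":"object","properties":{"commands":{"type":"array"},"force":{"type":"number"}},"required":["commands"]}

```bash
ls; mkdir -p pics; cat > h.py <<'E'
from cell import arm
import numpy as np, cv2
from scipy.spatial.transform import Rotation as R
def snap(n):
    s=arm.snapshot(n); np.savez('/tmp/%s.npz'%n,**s); return s
def cloud(s):
    d=s['range_z'];v,u=np.mgrid[:d.shape[0],:d.shape[1]]
    K=s['mtx'];p=np.stack([(u-K[0,2])/K[0,0]*d,(v-K[1,2])/K[1,1]*d,d],-1)
    T=np.linalg.inv(s['world_to_cam']);w=p@T[:3,:3].T+T[:3,3];w[d==0]=np.nan;return w
E
python3 - <<'E'
from h import *
a=snap('scene');b=snap('side')
cv2.imwrite('pics/a.png',a['pixels']);cv2.imwrite('pics/b.png',b['pixels'])
for s in(a,b):print(np.linalg.inv(s['world_to_cam']).round(3),s['mtx'])
print(arm.state())
E
```

```text
pics
[[ 0.808  0.32  -0.495  1.261]
 [ 0.589 -0.431  0.683 -0.9  ]
 [ 0.006 -0.844 -0.537  0.758]
 [ 0.     0.     0.     1.   ]] [[477.1038382    0.         254.07208169]
 [  0.         477.1038382  189.84225746]
 [  0.           0.           1.        ]]
[[ 0.758 -0.393  0.521 -0.131]
 [-0.653 -0.458  0.604 -0.85 ]
 [ 0.002 -0.798 -0.603  0.91 ]
 [ 0.     0.     0.     1.   ]] [[487.10485583   0.         256.3478193 ]
 [  0.         487.10485583 190.13433287]
 [  0.           0.           1.        ]]
{'time': 0.1, 'q': array([ 1.14440671e+00,  3.51149050e-01,  1.65240703e+00,  2.09085963e-05,
        1.13909804e+00, -8.45766412e-02]), 'joint_vel': array([-0.00022308, -0.00075001, -0.00350815, -0.00024604, -0.00175077,
        0.00076801]), 'tau': array([-5.67573261e-04, -5.06822956e+01, -2.91879022e+01, -1.23919904e-04,
        2.63613125e-03,  1.07845193e-05]), 'tool_pos': array([0.18416747, 0.51786942, 0.19401268]), 'orientation': array([-5.34273315e-01, -3.09553761e+00,  1.60553845e-03]), 'wrist_force': array([0.47975007, 0.21868702, 0.06896183]), 'moment': array([ 0.01555186,  0.06593405, -0.01569649]), 'finger_force': 0.0, 'gripper_width': 0.08553868756571446}
```

View pics/a.png

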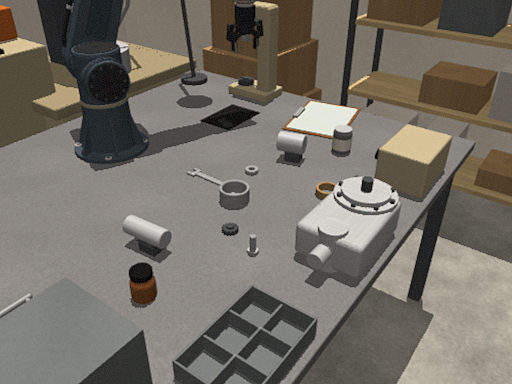

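View pics/b.png

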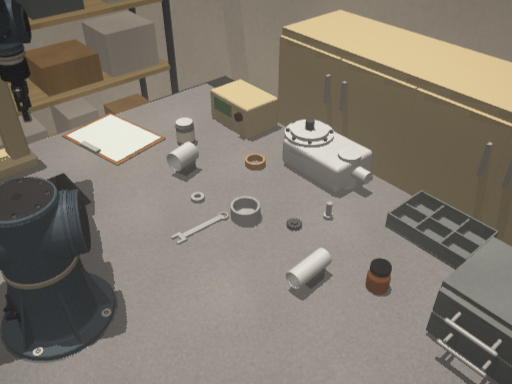

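The scene view shows the middle cup at (292,145), the small cup at (147,232) and the large cup at (234,194). In the side view they are at (183,157), (308,268) and (245,211). Next I'll measure them from both depth views.

```bash
cat >> h.py <<'E'
from scipy.optimize import least_squares
def load(n): return dict(np.load('/tmp/%s.npz'%n))
def box(s,uv,r): 
    w=cloud(s)[uv[1]-r:uv[1]+r,uv[0]-r:uv[0]+r].reshape(-1,3);return w[~np.isnan(w[:,0])]
def cyl(p,r,y0,c0):
    # level cylinder: centre line through c (z), yaw
    def f(x):
        n=np.array([-np.sin(x[3]),np.cos(x[3])]);return np.hypot((p[:,:2]-x[:2])@n,p[:,2]-x[2])-r
    s=least_squares(f,[*c0,y0],loss='soft_l1',f_scale=.001);return s.x,np.abs(s.fun)
E
python3 - <<'E'
from h import *
a,b=load('scene'),load('side')
for nm,ua,ub,r,zm,rr in(('middle',(292,145),(183,157),.032,.05,26),('small',(147,232),(308,268),.024,.04,32)):
    ps=[box(a,ua,rr),box(b,ub,rr)]
    for p in ps+[np.vstack(ps)]:
        p=p[(p[:,2]>zm)&(p[:,2]<.11)]
        m=np.median(p[:,:2],0);p=p[np.hypot(*(p[:,:2]-m).T)<.08]
        x=None
        for y0 in np.arange(-1.4,1.5,.4):
            y,res=cyl(p,r,y0,[*m,zm+.01]); 
            if x is None or np.median(res)<best: x,best=y,np.median(res);R_=res
        ok=R_<.003;t=(p[ok,:2]-x[:2])@[np.cos(x[3]),np.sin(x[3])]
        d=np.array([np.cos(x[3]),np.sin(x[3])]);q=np.percentile(t,[0.3,2,98,99.7])
        print(nm,len(p),ok.mean().round(2),x.round(4),best.round(5),'len',(q[3]-q[0]).round(4),'ends',(x[:2]+q[0]*d).round(4),(x[:2]+q[3]*d).round(4),'ztop',np.percentile(p[:,2],99).round(4))
for s,u in((a,(234,194)),(b,(245,211))):
    p=box(s,u,22);q=p[(p[:,2]>.038)&(p[:,2]<.06)]
    A=np.c_[2*q[:,:2],np.ones(len(q))];
    f=least_squares(lambda x:np.maximum(0,np.abs(np.hypot(*(q[:,:2]-x).T)-.0385)-.004),q[:,:2].mean(0),loss='soft_l1',f_scale=.001)
    print('large',f.x.round(4),np.median(q[:,2]),len(q))
    for h in(p,):
        g=h[h[:,2]<.012];print('bench',np.median(g[:,2]))
for n,ua in(('grease',(343,135)),('jar',(143,272)),('bearing',(252,170)),('gear',(230,229)),('bolt',(253,246)),('tape',(327,190)),('wrench',(210,180))):
    p=box(a,ua,8);p=p[p[:,2]>.004];print(n,np.median(p,0).round(3),p[:,2].max().round(3))
E
```

```text
middle 482 0.65 [-0.2625  0.0849  0.059   0.2553] 0.00204 len 0.0853 ends [0.5049 0.2851] [0.5874 0.3067] ztop 0.0932
middle 446 0.73 [0.6337 0.3175 0.0577 0.2873] 0.00187 len 0.0868 ends [0.4998 0.278 ] [0.583  0.3026] ztop 0.0927
middle 928 0.64 [0.6178 0.3145 0.0582 0.2837] 0.00211 len 0.0908 ends [0.5003 0.2802] [0.5875 0.3056] ztop 0.093
small 883 0.83 [ 0.0738 -0.3318  0.0478  0.0675] 0.00111 len 0.1183 ends [ 0.4502 -0.3064] [ 0.5682 -0.2984] ztop 0.0736
small 842 0.92 [ 0.4312 -0.3122  0.048   0.0787] 0.00095 len 0.1179 ends [ 0.4468 -0.311 ] [ 0.5643 -0.3017] ztop 0.0743
small 1725 0.82 [ 0.046  -0.3437  0.0478  0.0847] 0.00147 len 0.1211 ends [ 0.4466 -0.3097] [ 0.5673 -0.2995] ztop 0.074
large [ 0.5508 -0.0127] 0.04328101048484556 219
bench 6.918687713730609e-05
large [ 0.546  -0.0162] 0.04284137907976926 213
bench -0.0007411310204114008
grease [0.662 0.42  0.073] 0.088
jar [ 0.632 -0.426  0.074] 0.077
bearing [0.496 0.145 0.012] 0.016
gear [ 0.631 -0.136  0.012] 0.02
bolt [ 0.734 -0.173  0.02 ] 0.052
tape [0.746 0.151 0.021] 0.111
wrench [0.417 0.032 0.007] 0.011
```

```bash
cat >> h.py <<'E'
def pose(G,yaw,T,back,up=0):
    """tool at elevation: T below level, heading yaw; G = point on tool axis 'back' behind the TCP"""
    d=np.array([np.cos(yaw),np.sin(yaw),0]);y=np.array([-np.sin(yaw),np.cos(yaw),0])
    z=np.cos(T)*d-np.array([0,0,np.sin(T)]);M=np.c_[np.cross(y,z),y,z]
    return np.array(G)+back*z+[0,0,up],M
def go(P,M,n=1):
    s=arm.state();C=R.from_rotvec(s['orientation']).as_matrix()
    t=C.T@(P-s['tool_pos'])/.1;w=R.from_matrix(C.T@M).as_rotvec()/(np.pi/2)
    print('t',t.round(3),'w',w.round(3),'| dist mm',(np.linalg.norm(t)*100).round(1),'ang',(np.linalg.norm(w)*90).round(1))
def st():
    s=arm.state();print('t=%.2f'%s['time'],s['tool_pos'].round(4),R.from_rotvec(s['orientation']).as_matrix().round(3).tolist(),'q',s['q'].round(2),'F',s['wrist_force'].round(1),'w',round(s['gripper_width'],4),s['finger_force'])
E
python3 - <<'E'
from h import *
P,M=pose([.5218,.2868,.0595],.27,.61,.027-.10);print(P);go(P,M)
s=snap('wrist');C=R.from_rotvec(arm.state()['orientation']).as_matrix();T=np.linalg.inv(s['world_to_cam'])
print((C.T@T[:3,:3]).round(3),C.T@(T[:3,3]-arm.state()['tool_pos']))
E
```

```text
[0.46413344 0.27084031 0.10131932]
t [-3.466 -1.388  0.928] w [-0.188 -0.592 -0.358] | dist mm 384.7 ang 64.5
[[ 0.    -0.964 -0.266]
 [ 1.     0.    -0.001]
 [ 0.001 -0.266  0.964]] [ 0.06733839  0.00095637 -0.17919417]
```

Emit:
play_rows --commands '[{"tx":-0.5,"ty":-0.2,"tz":0,"wx":-0.07,"wy":-0.2,"wz":-0.12,"jaw":0},{"tx":-1,"ty":-0.4,"tz":0,"wx":-0.12,"wy":-0.4,"wz":-0.24,"jaw":0},{"tx":-1,"ty":-0.4,"tz":0,"wx":-0.188,"wy":-0.592,"wz":-0.358,"jaw":0},{"tx":-1,"ty":-0.4,"tz":0,"wx":-0.188,"wy":-0.592,"wz":-0.358,"jaw":0},{"tx":-1,"ty":-0.4,"tz":0,"wx":-0.188,"wy":-0.592,"wz":-0.358,"jaw":0},{"tx":-1,"ty":-0.4,"tz":0,"wx":-0.188,"wy":-0.592,"wz":-0.358,"jaw":0},{"tx":-1,"ty":-0.4,"tz":0,"wx":-0.188,"wy":-0.592,"wz":-0.358,"jaw":0}]'

```text
time: 1.02
tool_pos: [0.2641, 0.4463, 0.1932]
orientation: [-0.299, 2.163, 0.154]
wrist_force: [0.5, 0.5, 0.5]
gripper_width: 0.0858
finger_force: 0.0
```

```bash
python3 - <<'E'
from h import *
st();P,M=pose([.5218,.2868,.0595],.27,.61,.027-.10);go(P,M)
E
```

```text
t=1.02 [0.2641 0.4463 0.1932] [[-0.55, -0.27, 0.79], [-0.156, 0.963, 0.221], [-0.821, -0.002, -0.572]] q [ 1.38  0.27  2.18 -1.46  0.83  0.68] F [0.5 0.5 0.5] w 0.0858 0.0
t [-0.073 -2.228  1.719] w [0.001 0.001 0.002] | dist mm 281.5 ang 0.3
```

Emit:
play_rows --commands '[{"ty":-0.6,"tz":0.2,"jaw":0},{"ty":-1,"tz":0.6,"jaw":0},{"ty":-1,"tz":0.75,"jaw":0},{"ty":-1,"tz":0.75,"jaw":0}]'

```text
invalid input
```

Emit:
play_rows --commands '[{"tx":-0.05,"ty":-0.6,"tz":0.2,"jaw":0},{"tx":-0.05,"ty":-1,"tz":0.4,"jaw":0},{"tx":-0.05,"ty":-1,"tz":0.6,"jaw":0},{"tx":-0.05,"ty":-1,"tz":0.6,"jaw":0}]'

```text
invalid input
```

```bash
python3 - <<'E'
from h import *
st();P,M=pose([.5218,.2868,.0595],.27,.61,.027-.10);go(P,M)
s=snap('wrist');cv2.imwrite('pics/w1.png',s['pixels'])
w=cloud(s);h=np.isfinite(w[...,0]);print(h.mean())
E
```

```text
t=1.02 [0.2641 0.4463 0.1932] [[-0.55, -0.27, 0.79], [-0.156, 0.963, 0.221], [-0.821, -0.002, -0.572]] q [ 1.38  0.27  2.18 -1.46  0.83  0.68] F [0.5 0.5 0.5] w 0.0858 0.0
t [-0.073 -2.228  1.719] w [0.001 0.001 0.002] | dist mm 281.5 ang 0.3
0.9959564208984375
```

View pics/w1.png

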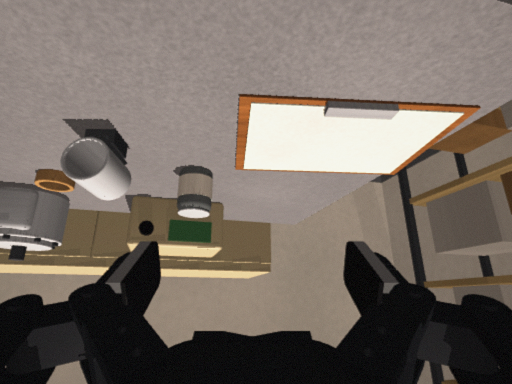

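The wrist view is upside down. It shows the middle cup's mouth at about (90,160), with the grease can beside it at (195,190). Both moves were refused, probably because every row needs all the keys, so I'll resend them.

Emit:
play_rows --commands '[{"tx":0,"ty":-0.6,"tz":0.2,"wx":0,"wy":0,"wz":0,"jaw":0},{"tx":0,"ty":-1,"tz":0.6,"wx":0,"wy":0,"wz":0,"jaw":0},{"tx":0,"ty":-1,"tz":0.75,"wx":0,"wy":0,"wz":0,"jaw":0},{"tx":0,"ty":-1,"tz":0.75,"wx":0,"wy":0,"wz":0,"jaw":0}]'

```text
time: 1.58
tool_pos: [0.334, 0.3811, 0.185]
orientation: [-0.276, 2.211, 0.11]
wrist_force: [-0.5, -0.1, -0.4]
gripper_width: 0.085
finger_force: 0.0
```

Emit:
play_rows --commands '[{"tx":-0.05,"ty":-0.6,"tz":0.2,"wx":0,"wy":0,"wz":0,"jaw":0},{"tx":-0.05,"ty":-1,"tz":0.6,"wx":0,"wy":0,"wz":0,"jaw":0},{"tx":-0.05,"ty":-1,"tz":0.6,"wx":0,"wy":0,"wz":0,"jaw":0},{"tx":-0.05,"ty":-1,"tz":0.6,"wx":0,"wy":0,"wz":0,"jaw":0}]'

```text
time: 2.08
tool_pos: [0.3946, 0.3075, 0.1958]
orientation: [-0.269, 2.268, 0.072]
wrist_force: [0.6, 0.1, -0.1]
gripper_width: 0.0853
finger_force: 0.0
```

```bash
python3 - <<'E'
from h import *
st();P,M=pose([.5218,.2868,.0595],.27,.61,.027-.10);go(P,M)
s=snap('wrist');cv2.imwrite('pics/w2.png',s['pixels'])
E
```

```text
t=2.08 [0.3946 0.3075 0.1958] [[-0.632, -0.217, 0.744], [-0.169, 0.975, 0.141], [-0.756, -0.037, -0.654]] q [ 0.85  0.1   2.31 -1.57  0.49  0.42] F [ 0.6  0.1 -0.1] w 0.0853 0.0
t [ 0.336 -0.474  1.083] w [-0.04  -0.066 -0.001] | dist mm 122.9 ang 7.0
```

View pics/w2.png

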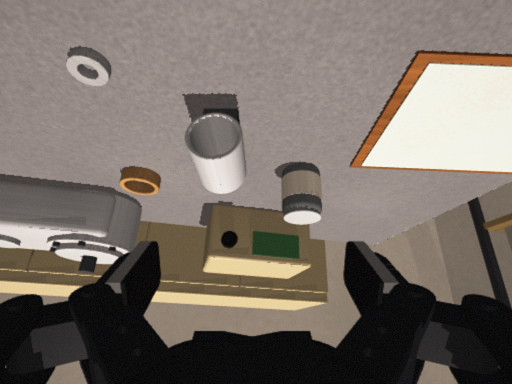

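The wrist view shows the middle cup's mouth at about (215,135). Joint 4 is at its limit of -1.57, so I'll identify the kinematics and choose a reachable tilt and wrist branch.

```bash
cat > kin.py <<'E'
from h import *
def fkw(q,k):
    a0,h,a2,a3,L=k;b=R.from_euler('z',q[0])
    A=b*R.from_euler('y',q[1]+q[2]);W=A*R.from_euler('ZYZ',[q[3],q[4],q[5]])
    p=b.apply([a0+a2*np.sin(q[1]),0,h+a2*np.cos(q[1])])+A.apply([0,0,a3])
    return p+W.apply([0,0,L]),W.as_matrix(),p
E
python3 - <<'E'
from kin import *
s=arm.state()
D=[([1.14440671,.35114905,1.65240703,2.09e-5,1.13909804,-.0845766],[.18416747,.51786942,.19401268],[-.534273,-3.095538,.0016055],1),
([1.38,.27,2.18,-1.46,.83,.68],[.2641,.4463,.1932],[-.299,2.163,.154],.05),(s['q'],s['tool_pos'],s['orientation'],1)]
for q,p,o,w in D:
    print((fkw(q,[0,0,0,0,0])[1].T@R.from_rotvec(o).as_matrix()).round(2).tolist())
f=lambda k:np.r_[np.concatenate([w*(fkw(q,k)[0]-p) for q,p,o,w in D])*1e3,k[0]*3]
r=least_squares(f,[0,.3,.4,.4,.25]);print(r.x,r.fun.round(2))
E
```

```text
[[0.0, -1.0, -0.0], [1.0, 0.0, -0.0], [0.0, -0.0, 1.0]]
[[-0.01, -1.0, 0.0], [1.0, -0.01, -0.0], [0.0, 0.0, 1.0]]
[[0.0, -1.0, -0.0], [1.0, 0.0, -0.0], [0.0, -0.0, 1.0]]
[0.13215748 0.10707042 0.43841273 0.29179372 0.20231601] [ 4.233e+01 -1.926e+01  3.000e-02 -1.090e+00  1.290e+00 -2.000e-01
  7.000e-02 -1.000e-01 -2.000e-02  4.000e-01]
```

```bash
cat > kin.py <<'E'
from h import *
R90=R.from_euler('z',np.pi/2)
def fkw(q,k):
    a0,h,a2,a3,L,by=k;b=R.from_euler('z',q[0])
    A=b*R.from_euler('y',q[1]+q[2]);W=A*R.from_euler('ZYZ',[q[3],q[4],q[5]])
    p=b.apply([a0+a2*np.sin(q[1]),by,h+a2*np.cos(q[1])])+A.apply([0,0,a3])
    return p+W.apply([0,0,L]),(W*R90).as_matrix(),p
lo=np.array([-2.75,-.79,.01,-1.57,.07,-2.87]);hi=np.array([2.75,2.1,2.65,4.71,3.14,2.87])
def ik(P,M,k):
    "all solutions within limits"
    a0,h,a2,a3,L,by=k;p=P-L*M[:,2];out=[]
    rho=np.hypot(p[0],p[1])
    if rho<abs(by): return out
    q1=np.arctan2(p[1],p[0])-np.arcsin(by/rho);x=np.sqrt(rho**2-by**2)-a0;z=p[2]-h
    c=(x*x+z*z-a2*a2-a3*a3)/(2*a2*a3)
    if abs(c)>1: return out
    q3=np.arccos(c);q2=np.arctan2(x,z)-np.arctan2(a3*np.sin(q3),a2+a3*c)
    B=R.from_euler('z',q1)*R.from_euler('y',q2+q3)
    e=(B.inv()*R.from_matrix(M)*R90.inv()).as_euler('ZYZ')
    for s in(0,1):
        q4,q5,q6=(e[0],e[1],e[2]) if s==0 else (e[0]+np.pi,-e[1],e[2]+np.pi)
        for i in(-1,0,1):
            for j in(-1,0,1):
                q=np.array([q1,q2,q3,q4+2*np.pi*i,q5,q6+2*np.pi*j])
                if (q>lo).all() and (q<hi).all(): out.append(q)
    return out
E
python3 - <<'E'
from kin import *
s=arm.state()
D=[([1.14440671,.35114905,1.65240703,2.09e-5,1.13909804,-.0845766],[.18416747,.51786942,.19401268],1),
([1.38,.27,2.18,-1.46,.83,.68],[.2641,.4463,.1932],.1),(s['q'],s['tool_pos'],1)]
f=lambda k:np.r_[np.concatenate([w*(fkw(q,k)[0]-p) for q,p,w in D])*1e3,k[0]*.5]
r=least_squares(f,[0,.3,.4,.4,.25,.05]);k=r.x;print(k.round(4),r.fun.round(2))
np.save('k.npy',k)
flip=np.diag([-1,-1,1.])
for nm,G,yaw in(('mid',[.5218,.2868,.0595],.27),('small',[.4635,-.3076,.049],.08)):
    for T in np.radians([25,35,45,55,65,75]):
        P,M=pose(G,yaw,T,.025)
        for fl in(0,1):
            for q in ik(P,M@flip if fl else M,k):print(nm,np.degrees(T).round(),fl,q.round(2),'wrist z',(P-k[4]*M[:,2])[2].round(3))
for T in np.radians([115,125,135,145,155]):
  for yaw in(-1.5,-.8,0,.8,1.5):
    P,M=pose([.548,-.0145,.075],yaw,T,.025)
    for fl in(0,1):
        for q in ik(P,M@flip if fl else M,k):print('fin',np.degrees(T).round(),yaw,fl,q.round(2))
E
```

```text
[-0.0251  0.1503  0.5559  0.4206  0.3018  0.0465] [-0.05 -0.07  0.07  0.28  1.38 -0.37 -0.02 -0.05 -0.04 -0.01]
mid 25.0 0 [0.53 0.64 2.39 3.42 1.03 1.54] wrist z 0.176
mid 25.0 1 [ 0.53  0.64  2.39  3.42  1.03 -1.6 ] wrist z 0.176
mid 35.0 0 [0.52 0.55 2.33 3.46 0.71 1.47] wrist z 0.218
mid 35.0 1 [ 0.52  0.55  2.33  3.46  0.71 -1.67] wrist z 0.218
mid 45.0 0 [0.5  0.49 2.24 3.57 0.39 1.33] wrist z 0.255
mid 45.0 1 [ 0.5   0.49  2.24  3.57  0.39 -1.81] wrist z 0.255
mid 55.0 0 [0.48 0.46 2.14 4.24 0.13 0.65] wrist z 0.286
mid 55.0 1 [ 0.48  0.46  2.14  4.24  0.13 -2.49] wrist z 0.286
mid 65.0 0 [ 0.46  0.47  2.02 -0.36  0.23 -1.05] wrist z 0.31
mid 65.0 1 [ 0.46  0.47  2.02 -0.36  0.23  2.09] wrist z 0.31
mid 75.0 0 [ 0.45  0.5   1.9  -0.1   0.48 -1.31] wrist z 0.327
mid 75.0 1 [ 0.45  0.5   1.9  -0.1   0.48  1.83] wrist z 0.327
small 25.0 0 [-1.11  0.68  2.31  1.88  1.08  1.73] wrist z 0.166
small 25.0 1 [-1.11  0.68  2.31  1.88  1.08 -1.41] wrist z 0.166
small 35.0 0 [-1.06  0.59  2.27  1.8   0.87  1.9 ] wrist z 0.208
small 35.0 1 [-1.06  0.59  2.27  1.8   0.87 -1.24] wrist z 0.20
[... 2454 characters left out ...]
in 145.0 0.8 1 [ 0.14  0.87  1.41 -0.53  1.69  1.08]
fin 145.0 1.5 0 [ 0.28  0.72  1.76 -0.93  1.29 -2.21]
fin 145.0 1.5 1 [ 0.28  0.72  1.76 -0.93  1.29  0.93]
fin 155.0 -1.5 0 [-0.51  0.81  1.71  0.86  1.52 -1.06]
fin 155.0 -1.5 1 [-0.51  0.81  1.71  0.86  1.52  2.08]
fin 155.0 -0.8 0 [-0.33  0.96  1.33  0.45  1.91 -1.2 ]
fin 155.0 -0.8 1 [-0.33  0.96  1.33  0.45  1.91  1.94]
fin 155.0 0 0 [-0.08  1.04  1.15 -0.08  2.09 -1.64]
fin 155.0 0 1 [-0.08  1.04  1.15 -0.08  2.09  1.5 ]
fin 155.0 0.8 0 [ 0.16  0.95  1.35 -0.59  1.83 -2.05]
fin 155.0 0.8 1 [ 0.16  0.95  1.35 -0.59  1.83  1.09]
fin 155.0 1.5 0 [ 0.32  0.8   1.74 -1.01  1.42 -2.13]
fin 155.0 1.5 1 [ 0.32  0.8   1.74 -1.01  1.42  1.01]
```

```bash
python3 - <<'E'
from kin import *
k=np.load('k.npy')
w=np.vstack([cloud(load(n)).reshape(-1,3) for n in('scene','side')]);w=w[(w[:,2]>.06)&(w[:,2]<.35)]
v=w[:,:2]-[.548,-.0145];r=np.hypot(*v.T);az=np.degrees(np.arctan2(v[:,1],v[:,0]))
for a in range(-90,100,15):
    m=(abs(az-a)<8)&(r<.45);print(a,[(round(lo_,2),round(w[m&(r>=lo_)&(r<lo_+.05),2].max(),2)) for lo_ in np.arange(.05,.45,.05) if (m&(r>=lo_)&(r<lo_+.05)).sum()>5])
for back in(.12,.025):
  P,M=pose([.5218,.2868,.0595],.27,np.radians(66),.025-back+.025);print(P,M[:,2],[q.round(2) for q in ik(P,M,k)]);go(P,M)
E
```

```text
-90 [(np.float64(0.25), np.float64(0.08)), (np.float64(0.3), np.float64(0.07)), (np.float64(0.4), np.float64(0.08))]
-75 [(np.float64(0.35), np.float64(0.08)), (np.float64(0.4), np.float64(0.08))]
-60 []
-45 []
-30 [(np.float64(0.35), np.float64(0.08))]
-15 [(np.float64(0.25), np.float64(0.1)), (np.float64(0.3), np.float64(0.11)), (np.float64(0.35), np.float64(0.11)), (np.float64(0.4), np.float64(0.1))]
0 [(np.float64(0.25), np.float64(0.12)), (np.float64(0.3), np.float64(0.12)), (np.float64(0.35), np.float64(0.12)), (np.float64(0.4), np.float64(0.12))]
15 [(np.float64(0.25), np.float64(0.12)), (np.float64(0.3), np.float64(0.15)), (np.float64(0.35), np.float64(0.16)), (np.float64(0.4), np.float64(0.13))]
30 [(np.float64(0.25), np.float64(0.11)), (np.float64(0.3), np.float64(0.12)), (np.float64(0.35), np.float64(0.13)), (np.float64(0.4), np.float64(0.11))]
45 [(np.float64(0.4), np.float64(0.12))]
60 [(np.float64(0.4), np.float64(0.1))]
75 [(np.float64(0.25), np.float64(0.08)), (np.float64(0.3), np.float64(0.09)), (np.float64(0.4), np.float64(0.09))]
90 [(np.float64(0.25), np.float64(0.09)), (np.float64(0.3), np.float64(0.1))]
[0.49435993 0.27920574 0.12344818] [ 0.39200094  0.10848945 -0.91354546] [array([ 0.48,  0.29,  2.01, -0.2 ,  0.43, -1.2 ])]
t [-0.039 -0.47   1.177] w [-0.038  0.279 -0.012] | dist mm 126.8 ang 25.3
[0.53160002 0.28951224 0.03666136] [ 0.39200094  0.10848945 -0.91354546] [array([ 0.46,  0.47,  2.01, -0.31,  0.26, -1.1 ])]
t [ 0.363 -0.419  2.035] w [-0.038  0.279 -0.012] | dist mm 211.0 ang 25.3
```

Emit:
play_rows --commands '[{"tx":0,"ty":-0.2,"tz":0.4,"wx":0,"wy":0.1,"wz":0,"jaw":0},{"tx":0,"ty":-0.47,"tz":0.9,"wx":-0.03,"wy":0.2,"wz":-0.01,"jaw":0},{"tx":-0.04,"ty":-0.47,"tz":1,"wx":-0.038,"wy":0.279,"wz":-0.012,"jaw":0},{"tx":-0.04,"ty":-0.47,"tz":1,"wx":-0.038,"wy":0.279,"wz":-0.012,"jaw":0},{"tx":-0.04,"ty":-0.47,"tz":1,"wx":-0.038,"wy":0.279,"wz":-0.012,"jaw":0},{"tx":-0.04,"ty":-0.47,"tz":1,"wx":-0.038,"wy":0.279,"wz":-0.012,"jaw":0}]'

```text
time: 2.88
tool_pos: [0.481, 0.2777, 0.1345]
orientation: [-0.371, 2.704, 0.08]
wrist_force: [-0.7, -0.2, 0.7]
gripper_width: 0.0853
finger_force: 0.0
```

```bash
cat >> h.py <<'E'
def fit(nm,r,L,m0,y0,zlo,zhi):
    "refine cup pose from the wrist depth: outside surface near the predicted place"
    s=snap('wrist');p=cloud(s).reshape(-1,3);p=p[np.isfinite(p[:,0])]
    d=np.array([np.cos(y0),np.sin(y0)]);v=p[:,:2]-m0;t=v@d;n=v@[-d[1],d[0]]
    p=p[(t>-.02)&(t<L+.02)&(abs(n)<r+.012)&(p[:,2]>zlo)&(p[:,2]<zhi)]
    x=least_squares(lambda x:np.hypot((p[:,:2]-m0)@[-np.sin(x[1]),np.cos(x[1])]-x[0],p[:,2]-x[2])-r,[0,y0,zlo],loss='soft_l1',f_scale=.0007)
    ok=abs(x.fun)<.0015;x=x.x;d=np.array([np.cos(x[1]),np.sin(x[1])]);nn=np.array([-d[1],d[0]])
    t=(p[ok,:2]-m0)@d;q=np.percentile(t,[.5,99.5])
    print(nm,len(p),ok.mean().round(2),'yaw',x[1].round(3),'z',x[2].round(4),'mouth',(np.array(m0)+q[0]*d+x[0]*nn).round(4),'foot',(np.array(m0)+q[1]*d+x[0]*nn).round(4),'len',(q[1]-q[0]).round(4),'top',np.percentile(p[:,2],99).round(4));return s
E
python3 - <<'E'
from kin import *
st();s=fit('mid',.032,.085,[.5025,.2815],.27,.05,.1);cv2.imwrite('pics/w3.png',s['pixels'])
P,M=pose([.5218,.2868,.0595],.27,np.radians(66),.025-.095);go(P,M)
E
```

```text
t=2.88 [0.481  0.2777 0.1345] [[-0.881, -0.27, 0.388], [-0.246, 0.963, 0.11], [-0.403, 0.001, -0.915]] q [ 0.49  0.27  2.01 -0.19  0.46 -1.2 ] F [-0.7 -0.2  0.7] w 0.0853 0.0
mid 4924 0.92 yaw 0.257 z 0.0596 mouth [0.5019 0.283 ] foot [0.5819 0.304 ] len 0.0827 top 0.0923
t [-0.055 -0.024  0.152] w [ 0.004 -0.002  0.003] | dist mm 16.4 ang 0.5
```

View pics/w3.png

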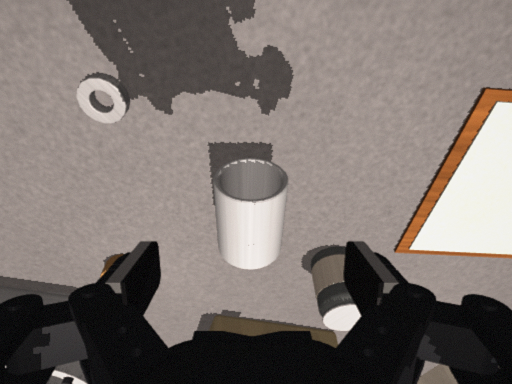

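The cup's mouth is at (250,180), centred between the fingers. The wrist fit agrees with the fixed cameras within 2 mm, so I'll descend.

```bash
python3 - <<'E'
from kin import *
P,M=pose([.5213,.2881,.0598],.26,np.radians(66),.026);print(P);go(P,M)
E
```

```text
[0.53151972 0.29081867 0.03604782]
t [-0.058 -0.017  1.109] w [ 0.006 -0.002  0.008] | dist mm 111.1 ang 1.0
```

Emit:
play_rows --commands '[{"tx":-0.06,"ty":-0.017,"tz":0.3,"wx":0.006,"wy":-0.002,"wz":0.008,"jaw":0},{"tx":-0.06,"ty":-0.017,"tz":0.6,"wx":0.006,"wy":-0.002,"wz":0.008,"jaw":0},{"tx":-0.06,"ty":-0.017,"tz":0.8,"wx":0.006,"wy":-0.002,"wz":0.008,"jaw":0},{"tx":-0.06,"ty":-0.017,"tz":0.95,"wx":0.006,"wy":-0.002,"wz":0.008,"jaw":0},{"tx":-0.06,"ty":-0.017,"tz":1.0,"wx":0.006,"wy":-0.002,"wz":0.008,"jaw":0},{"tx":-0.06,"ty":-0.017,"tz":1.0,"wx":0.006,"wy":-0.002,"wz":0.008,"jaw":0}]'

```text
time: 3.68
tool_pos: [0.5265, 0.287, 0.0466]
orientation: [-0.347, 2.7, 0.068]
wrist_force: [-0.1, -0.1, 1.6]
gripper_width: 0.0854
finger_force: 0.0
```

```bash
python3 - <<'E'
from kin import *
st();P,M=pose([.5213,.2881,.0598],.26,np.radians(66),.026);go(P,M)
E
```

```text
t=3.67 [0.5265 0.287  0.0466] [[-0.883, -0.252, 0.397], [-0.232, 0.968, 0.099], [-0.409, -0.004, -0.912]] q [ 0.47  0.5   1.96 -0.32  0.29 -1.07] F [-0.1 -0.1  1.6] w 0.0854 0.0
t [-0.01   0.024  0.12 ] w [-0.004  0.002 -0.002] | dist mm 12.3 ang 0.4
```

Emit:
play_rows --commands '[{"tx":-0.01,"ty":0.024,"tz":0.12,"wx":-0.004,"wy":0,"wz":0,"jaw":0},{"tx":-0.01,"ty":0.024,"tz":0.12,"wx":-0.004,"wy":0,"wz":0,"jaw":0},{"tx":-0.01,"ty":0.024,"tz":0.12,"wx":-0.004,"wy":0,"wz":0,"jaw":1},{"tx":-0.01,"ty":0.024,"tz":0.12,"wx":-0.004,"wy":0,"wz":0,"jaw":1},{"tx":-0.01,"ty":0.024,"tz":0.12,"wx":-0.004,"wy":0,"wz":0,"jaw":1},{"tx":-0.01,"ty":0.024,"tz":0.12,"wx":-0.004,"wy":0,"wz":0,"jaw":1},{"tx":-0.01,"ty":0.024,"tz":0.12,"wx":-0.004,"wy":0,"wz":0,"jaw":1},{"tx":-0.01,"ty":0.024,"tz":0.12,"wx":-0.004,"wy":0,"wz":0,"jaw":1}]' --force 60

```text
time: 4.68
tool_pos: [0.5315, 0.2903, 0.0367]
orientation: [-0.348, 2.7, 0.077]
wrist_force: [-8.5, -2.1, 11.5]
gripper_width: 0.0543
finger_force: 57.7
```

```bash
python3 - <<'E'
from kin import *
st();k=np.load('k.npy');q=arm.state()['q'];print((fkw(q,k)[0]-arm.state()['tool_pos'])*1e3)
E
```

```text
t=4.67 [0.5315 0.2903 0.0367] [[-0.883, -0.254, 0.396], [-0.231, 0.967, 0.105], [-0.409, 0.002, -0.912]] q [ 0.46  0.53  1.95 -0.32  0.27 -1.07] F [-8.5 -2.1 11.5] w 0.0543 57.71625014953315
[ 27.27117997  13.68448213 -10.36457602]
```

```bash
python3 - <<'E'
from kin import *
s=snap('wrist');a=snap('scene');b=snap('side')
im=np.hstack([s['pixels'][:, 100:400],cv2.resize(b['pixels'][80:240,100:260],(384,384),interpolation=cv2.INTER_CUBIC)]);cv2.imwrite('pics/c1.png',im)
E
```

```text
(no output)
```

View pics/c1.png

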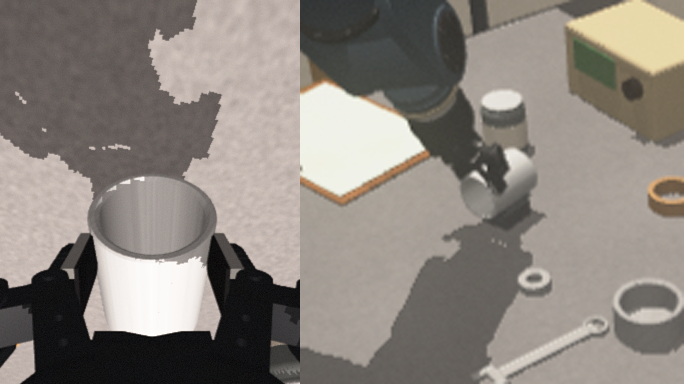

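The wrist crop shows the pads on both sides of the cup, at about (85,260) and (230,265). The opening reads 54 mm instead of 64 mm, so I'll check the pads' geometry in the tool frame before lifting.

```bash
python3 - <<'E'
from kin import *
st();s=fit('mid',.032,.085,[.502,.283],.26,.05,.1)
S=arm.state();C=R.from_rotvec(S['orientation']).as_matrix()
w=cloud(s).reshape(-1,3);g=s['pixels'].reshape(-1,3).max(1);t=(w-S['tool_pos'])@C
m=(abs(t[:,1])<.065)&(t[:,2]>-.09)&(t[:,2]<.02)&(abs(t[:,0])<.03)
for z in np.arange(-.08,.02,.006):
    q=m&(abs(t[:,2]-z)<.003)&(g<70);L=q&(t[:,1]<0);Rr=q&(t[:,1]>0)
    f=lambda a:(np.percentile(a,[2,50,98])*1e3).round(1) if len(a)>5 else None
    print((z*1e3).round(),'L',f(t[L,1]),'R',f(t[Rr,1]),'x',f(t[L,0]))
c=np.array([.5213,.2881,.0597]);print('G in tool',((c-S['tool_pos'])@C*1e3).round(1))
E
```

```text
t=4.83 [0.5315 0.2903 0.0367] [[-0.883, -0.254, 0.396], [-0.231, 0.967, 0.105], [-0.409, 0.002, -0.912]] q [ 0.46  0.53  1.95 -0.32  0.27 -1.07] F [-7.9 -3.3 11.8] w 0.054 57.71660772152245
mid 12818 0.66 yaw 0.256 z 0.0596 mouth [0.5017 0.2831] foot [0.5775 0.303 ] len 0.0784 top 0.0988
-80.0 L [-45.3 -27.9 -26.2] R [27.5 29.1 46.4] x [-3.6  6.2 12. ]
-74.0 L [-28.3 -26.4 -26.1] R [27.3 27.7 29.5] x [-10.2   3.2  10.9]
-68.0 L [-39.2 -26.5 -26.2] R [27.4 27.8 40.8] x [-10.3   5.8  10.8]
-62.0 L [-39.3 -26.5 -26.2] R [27.5 27.8 40.9] x [-10.5   5.9  10.7]
-56.0 L [-39.4 -26.5 -26.2] R [27.5 27.8 40.9] x [-10.4   6.   10.6]
-50.0 L [-38.8 -26.5 -26.2] R [27.4 27.8 40.3] x [-10.5   5.   10.6]
-44.0 L [-29.1 -26.5 -26.3] R [27.5 27.7 30.5] x [-10.2  -4.6   6.7]
-38.0 L None R None x None
-32.0 L None R None x None
-26.0 L None R None x None
-20.0 L None R None x None
-14.0 L None R None x None
-8.0 L None R None x None
-2.0 L None R None x None
4.0 L None R None x None
10.0 L None R None x None
16.0 L None R None x None
G in tool [  0.1   0.4 -25.3]
```

The finger faces end about 42 mm behind the reported TCP, so the grip is too high on the cup (a chord 17 mm above the axis). I'll reopen and measure where the tips really are.

Emit:
play_rows --commands '[{"tx":0,"ty":0,"tz":0,"wx":0,"wy":0,"wz":0,"jaw":0},{"tx":0,"ty":0,"tz":0,"wx":0,"wy":0,"wz":0,"jaw":0},{"tx":0,"ty":0,"tz":0,"wx":0,"wy":0,"wz":0,"jaw":0},{"tx":0,"ty":0,"tz":0,"wx":0,"wy":0,"wz":0,"jaw":0},{"tx":0,"ty":0,"tz":0,"wx":0,"wy":0,"wz":0,"jaw":0}]'

```text
time: 5.5
tool_pos: [0.5318, 0.2905, 0.0359]
orientation: [-0.348, 2.7, 0.077]
wrist_force: [-0.5, -0.2, -0.1]
gripper_width: 0.0852
finger_force: 0.0
```

```bash
python3 - <<'E'
from kin import *
st();s=fit('mid',.032,.085,[.502,.283],.26,.05,.1)
S=arm.state();C=R.from_rotvec(S['orientation']).as_matrix()
w=cloud(s);t=(w-S['tool_pos'])@C
m=(abs(t[...,1])<.065)&(t[...,2]>-.09)&(t[...,2]<.03)&(abs(t[...,0])<.03)&(abs(t[...,1])>.036)
for z in np.arange(-.08,.03,.006):
    q=m&(abs(t[...,2]-z)<.003);f=lambda a:(np.percentile(a,[2,50,98])*1e3).round(1) if len(a)>5 else None
    L=q&(t[...,1]<0);Rr=q&(t[...,1]>0);print((z*1e3).round(),'L',f(t[L][:,1]),'R',f(t[Rr][:,1]),'x',f(t[L][:,0]),'wz',f(w[L][:,2]))
Tm=np.linalg.inv(s['world_to_cam']);print((C.T@(Tm[:3,3]-S['tool_pos'])).round(4))
E
```

```text
t=5.50 [0.5318 0.2905 0.0359] [[-0.883, -0.254, 0.395], [-0.231, 0.967, 0.106], [-0.409, 0.002, -0.912]] q [ 0.46  0.53  1.95 -0.32  0.27 -1.07] F [-0.5 -0.2 -0.1] w 0.0852 0.0
mid 12060 0.71 yaw 0.257 z 0.0596 mouth [0.5015 0.283 ] foot [0.5771 0.3029] len 0.0781 top 0.0989
-80.0 L [-54.8 -42.3 -41.6] R [42.9 43.6 56. ] x [-5.   6.9 10.9] wz [102.1 106.  110.6]
-74.0 L [-55.2 -42.2 -41.6] R [42.9 43.5 56.5] x [-10.6   6.1  10.8] wz [ 96.8 101.6 108.3]
-68.0 L [-55.2 -42.2 -41.7] R [43.  43.6 56.6] x [-10.7   6.   10.8] wz [ 91.6  96.2 103.4]
-62.0 L [-55.1 -42.3 -41.7] R [43.  43.5 56.2] x [-10.5   6.2  10.8] wz [86.  90.7 98. ]
-56.0 L [-53.2 -42.2 -41.8] R [43.  43.5 54.6] x [-10.9   4.6  10.8] wz [80.8 85.6 92.9]
-50.0 L [-42.4 -42.1 -41.8] R [43.  43.3 43.7] x [-10.2  -0.7   8.6] wz [79.1 82.7 87.6]
-44.0 L None R None x None wz None
-38.0 L None R None x None wz None
-32.0 L None R None x None wz None
-26.0 L None R None x None wz None
-20.0 L None R None x None wz None
-14.0 L None R None x None wz None
-8.0 L None R None x None wz None
-2.0 L None R None x None wz None
4.0 L None R None x None wz None
10.0 L None R None x None wz None
16.0 L None R None x None wz None
22.0 L None R None x None wz None
28.0 L [-64.4 -50.3 -36.5] R [36.7 50.3 64.2] x [20.3 25.5 29.9] wz [-1.1 -0.   0.9]
[ 0.0669  0.0008 -0.179 ]
```

The tips are about 47 mm behind the reported TCP when open, or about 43 mm at 64 mm width. I'll put the pad centre at -61 mm for this grasp.

```bash
python3 - <<'E'
from kin import *
P,M=pose([.5209,.2881,.0597],.257,np.radians(66),.061);print(P);go(P,M)
E
```

```text
[0.54489607 0.29440645 0.00397373]
t [0.007 0.004 0.348] w [ 0.001  0.002 -0.001] | dist mm 34.8 ang 0.2
```

Emit:
play_rows --commands '[{"tx":0.007,"ty":0.004,"tz":0.12,"wx":0,"wy":0,"wz":0,"jaw":0},{"tx":0.007,"ty":0.004,"tz":0.25,"wx":0,"wy":0,"wz":0,"jaw":0},{"tx":0.007,"ty":0.004,"tz":0.35,"wx":0,"wy":0,"wz":0,"jaw":0},{"tx":0.007,"ty":0.004,"tz":0.35,"wx":0,"wy":0,"wz":0,"jaw":0},{"tx":0.007,"ty":0.004,"tz":0.35,"wx":0,"wy":0,"wz":0,"jaw":1},{"tx":0.007,"ty":0.004,"tz":0.35,"wx":0,"wy":0,"wz":0,"jaw":1},{"tx":0.007,"ty":0.004,"tz":0.35,"wx":0,"wy":0,"wz":0,"jaw":1},{"tx":0.007,"ty":0.004,"tz":0.35,"wx":0,"wy":0,"wz":0,"jaw":1}]' --force 60

```text
time: 6.55
tool_pos: [0.5449, 0.294, 0.0043]
orientation: [-0.348, 2.7, 0.076]
wrist_force: [-2.4, -5.8, 6.3]
gripper_width: 0.0625
finger_force: 64.4
```

```bash
python3 - <<'E'
from kin import *
st();s=fit('mid',.032,.085,[.502,.283],.26,.05,.1)
E
```

```text
t=6.55 [0.5449 0.294  0.0043] [[-0.883, -0.254, 0.396], [-0.231, 0.967, 0.105], [-0.409, 0.001, -0.912]] q [ 0.46  0.6   1.92 -0.38  0.22 -1.01] F [-2.4 -5.8  6.3] w 0.0625 64.3593105871696
mid 15131 0.3 yaw 0.263 z 0.0602 mouth [0.5012 0.2829] foot [0.5428 0.2941] len 0.0431 top 0.0996
```

Opening is now 62.5 mm, so this is a proper grip. I'll save the cup's pose in the tool frame and lift.

```bash
cat >> h.py <<'E'
def grab(fn,mouth,z,yaw,L):
    S=arm.state();C=R.from_rotvec(S['orientation']).as_matrix();d=np.array([np.cos(yaw),np.sin(yaw),0])
    m=np.array([*mouth,z]);np.savez(fn,u=C.T@-d,foot=C.T@(m+L*d-S['tool_pos']),L=L);c=np.load(fn);print('u',c['u'].round(4),'foot',c['foot'].round(4))
def place(fn,foot,yaw,T,upright=0):
    "pose that brings the cup's foot centre to foot; optionally its axis exactly vertical"
    c=np.load(fn);_,M=pose([0,0,0],yaw,T,0)
    if upright:
        a=M@c['u'];ax=np.cross(a,[0,0,1]);s=np.linalg.norm(ax);M=R.from_rotvec(ax/max(s,1e-9)*np.arcsin(s)).as_matrix()@M
    return np.array(foot)-M@c['foot'],M
def cup(fn):
    S=arm.state();C=R.from_rotvec(S['orientation']).as_matrix();c=np.load(fn);u=C@c['u']
    print('cup foot',(S['tool_pos']+C@c['foot']).round(4),'axis',u.round(4))
E
python3 - <<'E'
from kin import *
grab('mid.npz',[.5013,.2829],.0598,.257,.085);cup('mid.npz')
E
```

```text
u [ 9.124e-01 -4.000e-04 -4.093e-01] foot [-0.0592  0.0005 -0.0343]
cup foot [0.5835 0.3045 0.0598] axis [-0.9672 -0.2542 -0.    ]
```

Emit:
play_rows --commands '[{"tx":-0.04,"ty":0,"tz":-0.09,"wx":0,"wy":0,"wz":0,"jaw":1},{"tx":-0.12,"ty":0,"tz":-0.27,"wx":0,"wy":0,"wz":0,"jaw":1},{"tx":-0.25,"ty":0,"tz":-0.55,"wx":0,"wy":0,"wz":0,"jaw":1},{"tx":-0.36,"ty":0,"tz":-0.8,"wx":0,"wy":0,"wz":0,"jaw":1},{"tx":-0.45,"ty":0,"tz":-1,"wx":0,"wy":0,"wz":0,"jaw":1},{"tx":-0.45,"ty":0,"tz":-1,"wx":0,"wy":0,"wz":0,"jaw":1}]' --force 60

```text
time: 7.35
tool_pos: [0.5457, 0.2948, 0.1154]
orientation: [-0.348, 2.697, 0.079]
wrist_force: [-0.0, -0.0, -2.4]
gripper_width: 0.0625
finger_force: 66.3
```

```bash
python3 - <<'E'
from kin import *
st();cup('mid.npz')
for ft,yaw,T in(([.56,.2,.17],-.1,96),([.56,.1,.16],-.5,126),([.548,-.0145,.13],-.9,156)):
    P,M=place('mid.npz',ft,yaw,np.radians(T));go(P,M)
E
```

```text
t=7.35 [0.5457 0.2948 0.1154] [[-0.881, -0.254, 0.398], [-0.231, 0.967, 0.107], [-0.412, 0.003, -0.911]] q [ 0.46  0.41  1.87 -0.19  0.45 -1.22] F [-0.  -0.  -2.4] w 0.0625 66.31238015019335
cup foot [0.5841 0.3053 0.171 ] axis [-0.967  -0.2549 -0.0031]
t [ 0.518 -0.739 -0.53 ] w [0.038 0.333 0.227] | dist mm 104.6 ang 36.4
t [ 0.565 -1.455 -0.827] w [-0.049  0.636  0.502] | dist mm 176.6 ang 73.1
t [ 0.675 -2.49  -0.914] w [-0.287  0.879  0.758] | dist mm 273.7 ang 107.6
```

Emit:
play_rows --commands '[{"tx":0.13,"ty":-0.18,"tz":-0.13,"wx":0.01,"wy":0.083,"wz":0.057,"jaw":1},{"tx":0.26,"ty":-0.37,"tz":-0.26,"wx":0.02,"wy":0.166,"wz":0.113,"jaw":1},{"tx":0.39,"ty":-0.55,"tz":-0.4,"wx":0.03,"wy":0.25,"wz":0.17,"jaw":1},{"tx":0.518,"ty":-0.739,"tz":-0.53,"wx":0.038,"wy":0.333,"wz":0.227,"jaw":1},{"tx":0.53,"ty":-0.9,"tz":-0.6,"wx":0.02,"wy":0.4,"wz":0.29,"jaw":1},{"tx":0.54,"ty":-1,"tz":-0.65,"wx":0.0,"wy":0.47,"wz":0.35,"jaw":1},{"tx":0.54,"ty":-1,"tz":-0.65,"wx":0.0,"wy":0.47,"wz":0.35,"jaw":1}]' --force 60

```text
time: 8.22
tool_pos: [0.4977, 0.1769, 0.1488]
orientation: [-0.389, -2.775, -0.1]
wrist_force: [-0.1, -0.5, -2.7]
gripper_width: 0.0621
finger_force: 66.4
```

```bash
python3 - <<'E'
from kin import *
st();cup('mid.npz')
for ft,yaw,T in(([.56,.09,.16],-.6,136),([.548,-.0145,.12],-.9,156)):
    P,M=place('mid.npz',ft,yaw,np.radians(T));go(P,M)
E
```

```text
t=8.22 [0.4977 0.1769 0.1488] [[-0.906, 0.279, -0.318], [0.255, 0.96, 0.115], [0.337, 0.023, -0.941]] q [ 0.16  0.53  1.55  0.17  1.37 -1.19] F [-0.1 -0.5 -2.7] w 0.0621 66.35000231210142
cup foot [0.5625 0.1583 0.1611] axis [-0.6968  0.1854  0.6929]
t [-0.096 -0.453 -0.364] w [-0.098  0.287  0.179] | dist mm 58.9 ang 31.7
t [-0.48  -1.378 -0.326] w [-0.264  0.493  0.306] | dist mm 149.5 ang 57.3
```

Emit:
play_rows --commands '[{"tx":-0.03,"ty":-0.12,"tz":-0.1,"wx":-0.025,"wy":0.075,"wz":0.045,"jaw":1},{"tx":-0.05,"ty":-0.24,"tz":-0.2,"wx":-0.05,"wy":0.15,"wz":0.09,"jaw":1},{"tx":-0.08,"ty":-0.36,"tz":-0.3,"wx":-0.075,"wy":0.22,"wz":0.135,"jaw":1},{"tx":-0.14,"ty":-0.52,"tz":-0.36,"wx":-0.12,"wy":0.3,"wz":0.19,"jaw":1},{"tx":-0.23,"ty":-0.75,"tz":-0.36,"wx":-0.17,"wy":0.37,"wz":0.23,"jaw":1},{"tx":-0.33,"ty":-1,"tz":-0.35,"wx":-0.22,"wy":0.44,"wz":0.275,"jaw":1},{"tx":-0.33,"ty":-1,"tz":-0.35,"wx":-0.264,"wy":0.493,"wz":0.306,"jaw":1},{"tx":-0.33,"ty":-1,"tz":-0.35,"wx":-0.264,"wy":0.493,"wz":0.306,"jaw":1}]' --force 60

```text
time: 9.22
tool_pos: [0.5099, 0.0696, 0.168]
orientation: [-0.885, -1.835, -0.574]
wrist_force: [-0.1, 0.6, -2.8]
gripper_width: 0.062
finger_force: 66.6
```

```bash
python3 - <<'E'
from kin import *
st();cup('mid.npz')
a=snap('scene');b=snap('side')
P,M=place('mid.npz',[.548,-.0145,.09],-.9,np.radians(156),1);go(P,M)
s=snap('wrist');im=np.hstack([cv2.resize(a['pixels'][100:240,160:300],(384,384)),s['pixels']])
cv2.imwrite('pics/d.png',cv2.resize(im,(800,343)))
E
```

```text
t=9.22 [0.5099 0.0696 0.168 ] [[-0.253, 0.782, -0.569], [0.319, 0.623, 0.714], [0.913, -0.001, -0.407]] q [-0.28  0.85  1.35  0.61  1.94 -1.04] F [-0.1  0.6 -2.8] w 0.062 66.64151649107225
cup foot [0.5448 0.0265 0.1279] axis [ 0.0016 -0.0015  1.    ]
t [-0.502 -0.242 -0.149] w [-0.002  0.001  0.003] | dist mm 57.7 ang 0.3
```

View pics/d.png

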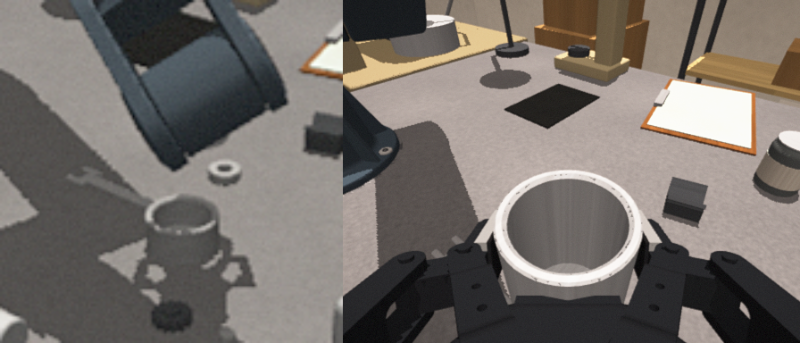

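The right half (wrist camera) shows the cup held mouth up, with its rim centred at about (568,228). The scene crop shows the large cup at (182,222), not yet covered. I'll measure both rims in the side and wrist views.

```bash
cat >> h.py <<'E'
def rim(s,c,z,ro,ri,dz=.006):
    "centre and level of a rim ring from depth, near c at height z"
    p=cloud(s).reshape(-1,3);p=p[np.isfinite(p[:,0])]
    r=np.hypot(p[:,0]-c[0],p[:,1]-c[1]);q=p[(abs(p[:,2]-z)<dz)&(r<ro+.006)&(r>ri-.006)]
    if len(q)<30: print('few',len(q));return
    A=np.c_[q[:,:2]-q[:,:2].mean(0),np.ones(len(q))]
    for _ in range(3):
        h=np.median(q[:,2]);q=q[abs(q[:,2]-h)<.0025]
    m=(ro+ri)/2;w=(ro-ri)/2
    f=least_squares(lambda x:np.maximum(0,np.abs(np.hypot(*(q[:,:2]-x).T)-m)-w),c,loss='soft_l1',f_scale=.0007)
    th=np.degrees(np.arctan2(*(q[:,:2]-f.x).T[::-1]));cov=len(np.unique((th//20)))
    pl=np.linalg.lstsq(np.c_[q[:,:2]-f.x,np.ones(len(q))],q[:,2],rcond=None)[0]
    print('rim',f.x.round(4),'z',pl[2].round(4),'slope',pl[:2].round(3),len(q),'cover',cov,'/18')
E
python3 - <<'E'
from h import *
cup('mid.npz')
S=arm.state()
for n in('side','wrist'):
    s=load(n) if n=='side' else snap('wrist')
    print(n);rim(s,[.545,.0265],.213,.032,.0265)
    rim(s,[.548,-.0145],.045,.0425,.0345)
rim(load('scene'),[.548,-.0145],.045,.0425,.0345)
E
```

```text
cup foot [0.5459 0.0277 0.1303] axis [-3.4e-03 -5.0e-04  1.0e+00]
side
rim [0.5453 0.0241] z 0.2117 slope [-0.    -0.002] 89 cover 18 /18
rim [ 0.5462 -0.0162] z 0.043 slope [-0.    -0.008] 148 cover 18 /18
wrist
rim [0.5458 0.0273] z 0.214 slope [ 0.004 -0.004] 6611 cover 18 /18
few 0
rim [ 0.5498 -0.0118] z 0.0437 slope [-0.    -0.003] 138 cover 18 /18
```

```bash
python3 - <<'E'
from h import *
P,M=place('mid.npz',[.547,-.0135,.058],-.9,np.radians(156),1);go(P,M)
E
```

```text
t [-0.794 -0.248 -0.002] w [-0.002  0.001  0.003] | dist mm 83.2 ang 0.4
```

Emit:
play_rows --commands '[{"tx":-0.2,"ty":-0.1,"tz":0,"wx":0,"wy":0,"wz":0,"jaw":1},{"tx":-0.4,"ty":-0.25,"tz":0,"wx":0,"wy":0,"wz":0,"jaw":1},{"tx":-0.6,"ty":-0.25,"tz":0,"wx":0,"wy":0,"wz":0,"jaw":1},{"tx":-0.8,"ty":-0.25,"tz":0,"wx":0,"wy":0,"wz":0,"jaw":1},{"tx":-0.8,"ty":-0.25,"tz":0,"wx":0,"wy":0,"wz":0,"jaw":1},{"tx":-0.8,"ty":-0.25,"tz":0,"wx":0,"wy":0,"wz":0,"jaw":1},{"tx":-0.8,"ty":-0.25,"tz":0,"wx":0,"wy":0,"wz":0,"jaw":1}]' --force 60

```text
time: 10.3
tool_pos: [0.5117, 0.0289, 0.0974]
orientation: [-0.883, -1.838, -0.575]
wrist_force: [0.4, -0.6, -3.3]
gripper_width: 0.0623
finger_force: 66.7
```

```bash
python3 - <<'E'
from h import *
cup('mid.npz');st()
for n in('side','scene','wrist'):
    s=snap(n);print(n);rim(s,[.547,-.0135],.144,.032,.0265);rim(s,[.548,-.0145],.045,.0425,.0345)
cv2.imwrite('pics/e.png',cv2.resize(load('side')['pixels'][130:250,190:310],(480,480),interpolation=cv2.INTER_CUBIC))
P,M=place('mid.npz',[.547,-.0135,.058],-.9,np.radians(156),1);go(P,M)
E
```

```text
cup foot [ 0.5467 -0.0141  0.0574] axis [-0.0015 -0.0024  1.    ]
t=10.30 [0.5117 0.0289 0.0974] [[-0.256, 0.782, -0.569], [0.318, 0.624, 0.714], [0.913, 0.002, -0.408]] q [-0.33  0.96  1.31  0.54  1.9  -1.13] F [ 0.4 -0.6 -3.3] w 0.0623 66.67849017656408
side
rim [ 0.5464 -0.0165] z 0.14 slope [-0.001 -0.006] 89 cover 18 /18
rim [ 0.5463 -0.016 ] z 0.0428 slope [0.004 0.002] 97 cover 13 /18
scene
few 8
rim [ 0.55   -0.0134] z 0.0449 slope [-0.049  0.013] 45 cover 6 /18
wrist
rim [ 0.5471 -0.0143] z 0.1411 slope [ 0.003 -0.003] 6591 cover 18 /18
rim [ 0.5474 -0.0126] z 0.0459 slope [ 0.096 -0.115] 64 cover 2 /18
t [0.008 0.009 0.   ] w [-0.001 -0.001  0.002] | dist mm 1.2 ang 0.2
```

View pics/e.png

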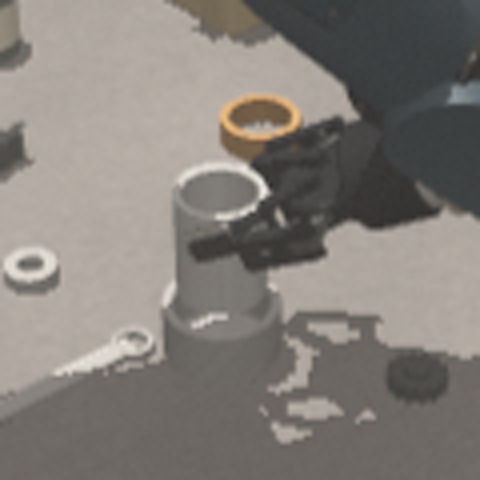

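The side view shows the middle cup directly above the large one, with its rim at about (222,190). The large cup's rim is at (222,305), and the measured offset is about 0.5 mm. I'll lower it straight down.

Emit:
play_rows --commands '[{"tx":-0.05,"ty":0,"tz":0.02,"wx":0,"wy":0,"wz":0,"jaw":1},{"tx":-0.1,"ty":0,"tz":0.045,"wx":0,"wy":0,"wz":0,"jaw":1},{"tx":-0.15,"ty":0,"tz":0.067,"wx":0,"wy":0,"wz":0,"jaw":1},{"tx":-0.2,"ty":0,"tz":0.09,"wx":0,"wy":0,"wz":0,"jaw":1},{"tx":-0.25,"ty":0,"tz":0.112,"wx":0,"wy":0,"wz":0,"jaw":1},{"tx":-0.25,"ty":0,"tz":0.112,"wx":0,"wy":0,"wz":0,"jaw":1}]' --force 60

```text
time: 11.2
tool_pos: [0.5113, 0.0289, 0.0691]
orientation: [-0.883, -1.836, -0.575]
wrist_force: [-0.6, -0.1, -3.0]
gripper_width: 0.0623
finger_force: 66.7
```

```bash
python3 - <<'E'
from h import *
cup('mid.npz');st();s=snap('side');rim(s,[.547,-.0135],.114,.032,.0265);rim(s,[.548,-.0145],.045,.0425,.0345)
P,M=place('mid.npz',[.547,-.0137,.0095],-.9,np.radians(156),1);go(P,M)
E
```

```text
cup foot [ 0.5463 -0.0142  0.0289] axis [ 2.0e-04 -2.9e-03  1.0e+00]
t=11.20 [0.5113 0.0289 0.0691] [[-0.255, 0.782, -0.569], [0.318, 0.623, 0.715], [0.913, 0.001, -0.407]] q [-0.33  1.01  1.31  0.54  1.87 -1.15] F [-0.6 -0.1 -3. ] w 0.0623 66.67856653220952
rim [ 0.5464 -0.0173] z 0.1114 slope [-0.001  0.003] 92 cover 18 /18
rim [ 0.5476 -0.0148] z 0.0441 slope [0.01  0.005] 114 cover 11 /18
t [-0.181  0.009  0.082] w [-0.001 -0.001  0.002] | dist mm 19.9 ang 0.2
```

Emit:
play_rows --commands '[{"tx":-0.04,"ty":0.008,"tz":0.018,"wx":0,"wy":0,"wz":0,"jaw":1},{"tx":-0.08,"ty":0.008,"tz":0.036,"wx":0,"wy":0,"wz":0,"jaw":1},{"tx":-0.12,"ty":0.008,"tz":0.054,"wx":0,"wy":0,"wz":0,"jaw":1},{"tx":-0.15,"ty":0.008,"tz":0.068,"wx":0,"wy":0,"wz":0,"jaw":1},{"tx":-0.18,"ty":0.008,"tz":0.08,"wx":0,"wy":0,"wz":0,"jaw":1},{"tx":-0.18,"ty":0.008,"tz":0.08,"wx":0,"wy":0,"wz":0,"jaw":1}]' --force 60

```text
time: 12.0
tool_pos: [0.5121, 0.0293, 0.0496]
orientation: [-0.883, -1.836, -0.575]
wrist_force: [-0.2, 0.2, -3.1]
gripper_width: 0.0623
finger_force: 66.7
```

```bash
python3 - <<'E'
from h import *
cup('mid.npz');st();s=snap('side');rim(s,[.547,-.0135],.095,.032,.0265);rim(s,[.548,-.0145],.045,.0425,.0345)
P,M=place('mid.npz',[.547,-.0137,.007],-.9,np.radians(156),1);go(P,M)
E
```

```text
cup foot [ 0.5471 -0.0137  0.0095] axis [-2.0e-04 -2.7e-03  1.0e+00]
t=12.00 [0.5121 0.0293 0.0496] [[-0.255, 0.782, -0.569], [0.318, 0.623, 0.714], [0.913, 0.001, -0.408]] q [-0.33  1.04  1.3   0.53  1.85 -1.16] F [-0.2  0.2 -3.1] w 0.0623 66.67849154560827
rim [ 0.5471 -0.0166] z 0.0919 slope [-0.009 -0.004] 89 cover 18 /18
rim [ 0.5492 -0.0149] z 0.0443 slope [ 0.025 -0.003] 91 cover 10 /18
t [-0.024  0.001  0.013] w [-0.001 -0.001  0.002] | dist mm 2.8 ang 0.2
```

Still free. I'll move down in 0.5 mm steps until contact.

Emit:
play_rows --commands '[{"tx":-0.005,"ty":0,"tz":0.002,"wx":0,"wy":0,"wz":0,"jaw":1},{"tx":-0.01,"ty":0,"tz":0.0045,"wx":0,"wy":0,"wz":0,"jaw":1},{"tx":-0.014,"ty":0,"tz":0.006,"wx":0,"wy":0,"wz":0,"jaw":1},{"tx":-0.018,"ty":0,"tz":0.008,"wx":0,"wy":0,"wz":0,"jaw":1},{"tx":-0.018,"ty":0,"tz":0.008,"wx":0,"wy":0,"wz":0,"jaw":1}]' --force 60

```text
time: 12.68
tool_pos: [0.5122, 0.0293, 0.0485]
orientation: [-0.883, -1.836, -0.575]
wrist_force: [-1.1, 1.0, 6.1]
gripper_width: 0.0627
finger_force: 66.9
```

```bash
python3 - <<'E'
from h import *
cup('mid.npz');st()
E
```

```text
cup foot [ 0.5472 -0.0137  0.0084] axis [-3.0e-04 -3.3e-03  1.0e+00]
t=12.68 [0.5122 0.0293 0.0485] [[-0.255, 0.782, -0.569], [0.317, 0.624, 0.715], [0.913, 0.002, -0.407]] q [-0.33  1.04  1.3   0.53  1.85 -1.16] F [-1.1  1.   6.1] w 0.0627 66.85689728474244
```

Contact at 9 N, with the foot at 8.4 mm, so the cup is on the floor. I'll release and back out along the tool axis.

Emit:
play_rows --commands '[{"tx":0.003,"ty":0,"tz":-0.001,"wx":0,"wy":0,"wz":0,"jaw":0},{"tx":0.003,"ty":0,"tz":-0.001,"wx":0,"wy":0,"wz":0,"jaw":0},{"tx":0.003,"ty":0,"tz":-0.001,"wx":0,"wy":0,"wz":0,"jaw":0},{"tx":0.003,"ty":0,"tz":-0.001,"wx":0,"wy":0,"wz":0,"jaw":0},{"tx":0.003,"ty":0,"tz":-0.2,"wx":0,"wy":0,"wz":0,"jaw":0},{"tx":0.003,"ty":0,"tz":-0.6,"wx":0,"wy":0,"wz":0,"jaw":0},{"tx":0.003,"ty":0,"tz":-1,"wx":0,"wy":0,"wz":0,"jaw":0},{"tx":0.003,"ty":0,"tz":-1,"wx":0,"wy":0,"wz":0,"jaw":0}]'

```text
time: 13.68
tool_pos: [0.5702, -0.0438, 0.0895]
orientation: [-0.885, -1.839, -0.577]
wrist_force: [-1.5, 1.2, -0.4]
gripper_width: 0.0857
finger_force: 0.0
```

```bash
python3 - <<'E'
from kin import *
st()
for n in('side','wrist'):
    s=snap(n);print(n);rim(s,[.547,-.0135],.093,.032,.0265);rim(s,[.548,-.0145],.045,.0425,.0345)
# refit kinematics with many rounded states, regularised
D=[([1.14440671,.35114905,1.65240703,2.09e-5,1.13909804,-.0845766],[.18416747,.51786942,.19401268]),
([1.38,.27,2.18,-1.46,.83,.68],[.2641,.4463,.1932]),([.85,.1,2.31,-1.57,.49,.42],[.3946,.3075,.1958]),([.49,.27,2.01,-.19,.46,-1.2],[.481,.2777,.1345]),([.46,.6,1.92,-.38,.22,-1.01],[.5449,.294,.0043]),([.16,.53,1.55,.17,1.37,-1.19],[.4977,.1769,.1488]),([-.28,.85,1.35,.61,1.94,-1.04],[.5099,.0696,.168]),([-.33,1.04,1.3,.53,1.85,-1.16],[.5122,.0293,.0485]),(arm.state()['q'],arm.state()['tool_pos'])]
r=least_squares(lambda k:np.concatenate([fkw(q,k)[0]-p for q,p in D])*1e3,[0,.3,.4,.4,.25,.05]);k=r.x;print(k.round(4),abs(r.fun).max());np.save('k.npy',k)
flip=np.diag([-1,-1,1.])
for T in(35,45,55,66):
    for up in(0,.1):
        P,M=pose([.4645,-.3076,.049+up],.08,np.radians(T),.059)
        for fl in(0,1): print(T,up,fl,[q.round(2) for q in ik(P,M@flip if fl else M,k)])
for T in(125,135,145,156):
  for yaw in(-1.5,-.9,0):
    P,M=pose([.547,-.0137,.12],yaw,np.radians(T),.059)
    print(T,yaw,[q.round(2) for q in ik(P,M@flip,k)],[q.round(2) for q in ik(P,M,k)])
E
```

```text
t=13.68 [ 0.5702 -0.0438  0.0895] [[-0.258, 0.783, -0.566], [0.32, 0.622, 0.715], [0.912, 0.003, -0.41]] q [-0.4   1.1   1.03  0.52  2.05 -1.09] F [-1.5  1.2 -0.4] w 0.0857 0.0
side
rim [ 0.5471 -0.0168] z 0.0905 slope [-0.001  0.014] 89 cover 18 /18
rim [ 0.5483 -0.0143] z 0.0437 slope [ 0.007 -0.004] 109 cover 13 /18
wrist
rim [ 0.5475 -0.0141] z 0.092 slope [ 0.002 -0.003] 1586 cover 18 /18
rim [ 0.5463 -0.0117] z 0.0444 slope [-0.001  0.001] 2029 cover 15 /18
[-0.0245  0.2238  0.489   0.4352  0.2998  0.0464] 8.418566665261086
35 0 0 [array([-0.99,  0.69,  2.15,  1.84,  0.84,  1.93])]
35 0 1 [array([-0.99,  0.69,  2.15,  1.84,  0.84, -1.21])]
35 0.1 0 [array([-0.99,  0.46,  2.14,  1.63,  0.8 ,  2.24])]
35 0.1 1 [array([-0.99,  0.46,  2.14,  1.63,  0.8 , -0.9 ])]
45 0 0 [array([-0.93,  0.63,  2.11,  1.68,  0.65,  2.16])]
45 0 1 [array([-0.93,  0.63,  2.11,  1.68,  0.65, -0.99])]
45 0.1 0 [array([-0.93,  0.42,  2.09,  1.38,  0.66,  2.54])]
45 0.1 1 [array([-0.93,  0.42,  2.09,  1.38,  0.66, -0.61])]
55 0 0 [array([-0.87,  0.59,  2.06,  1.37,  0.5 ,  2.51])]
55 0 1 [array([-0.87,  0.
[... 892 characters left out ...]
1.27, -0.06,  1.76, -1.64])]
145 -1.5 [array([-0.44,  0.75,  1.67,  0.81,  1.41,  2.2 ])] [array([-0.44,  0.75,  1.67,  0.81,  1.41, -0.94])]
145 -0.9 [array([-0.31,  0.88,  1.38,  0.48,  1.73,  2.02])] [array([-0.31,  0.88,  1.38,  0.48,  1.73, -1.12])]
145 0 [array([-0.08,  0.97,  1.18, -0.07,  1.94,  1.5 ])] [array([-0.08,  0.97,  1.18, -0.07,  1.94, -1.64])]
156 -1.5 [array([-0.47,  0.82,  1.64,  0.9 ,  1.55,  2.14])] [array([-0.47,  0.82,  1.64,  0.9 ,  1.55, -1.  ])]
156 -0.9 [array([-0.33,  0.97,  1.32,  0.55,  1.89,  2.02])] [array([-0.33,  0.97,  1.32,  0.55,  1.89, -1.13])]
156 0 [array([-0.08,  1.07,  1.09, -0.08,  2.13,  1.49])] [array([-0.08,  1.07,  1.09, -0.08,  2.13, -1.65])]
```

The middle cup is home: its rim is 47.6 mm above the large rim, against 48 expected. Now I'll plan the small cup, with the tool flipped and tilted 60°.

```bash
cat >> kin.py <<'E'
from scipy.spatial.transform import Slerp
flip=np.diag([-1,-1,1.])
def path(P,M,n=6):
    k=np.load('k.npy');S=arm.state();C=R.from_rotvec(S['orientation']).as_matrix()
    sl=Slerp([0,1],R.from_matrix([C,M]))
    for f in np.linspace(0,1,n):
        m=sl(f).as_matrix();p=S['tool_pos']*(1-f)+P*f
        print(f.round(2),p.round(3),'tip',(p-.045*m[:,2]).round(3),[q.round(2) for q in ik(p,m,k)])
E
python3 - <<'E'
from kin import *
P,M=pose([.4625,-.3076,.049],.08,np.radians(60),.059-.13);M=M@flip;print(P);go(P,M);path(P+[0,0,.04],M,8)
E
```

```text
[ 0.42711354 -0.31043697  0.1104878 ]
t [-0.291 -2.78  -1.205] w [-1.034 -0.229  0.932] | dist mm 304.4 ang 126.9
0.0 [ 0.569 -0.042  0.088] tip [ 0.594 -0.074  0.107] [array([-0.39,  1.11,  1.03,  0.52,  2.05, -1.09])]
0.14 [ 0.548 -0.08   0.097] tip [ 0.565 -0.117  0.118] [array([-0.52,  0.98,  1.23,  0.58,  1.87, -0.96])]
0.29 [ 0.528 -0.119  0.106] tip [ 0.534 -0.156  0.13 ] [array([-0.64,  0.85,  1.42,  0.63,  1.69, -0.83])]
0.43 [ 0.508 -0.157  0.115] tip [ 0.504 -0.192  0.143] [array([-0.76,  0.72,  1.59,  0.68,  1.51, -0.7 ])]
0.57 [ 0.488 -0.195  0.124] tip [ 0.476 -0.225  0.155] [array([-0.85,  0.59,  1.73,  0.72,  1.33, -0.58])]
0.71 [ 0.468 -0.234  0.133] tip [ 0.449 -0.256  0.167] [array([-0.92,  0.46,  1.86,  0.76,  1.13, -0.43])]
0.86 [ 0.447 -0.272  0.142] tip [ 0.425 -0.284  0.179] [array([-0.97,  0.35,  1.97,  0.77,  0.93, -0.26])]
1.0 [ 0.427 -0.31   0.15 ] tip [ 0.405 -0.312  0.189] [array([-0.97,  0.25,  2.04,  0.73,  0.71, -0.01])]
```

Emit:
play_rows --commands '[{"tx":0.3,"ty":-0.02,"tz":-0.13,"wx":0,"wy":0,"wz":0,"jaw":0},{"tx":0.5,"ty":-0.15,"tz":-0.25,"wx":-0.083,"wy":-0.018,"wz":0.075,"jaw":0},{"tx":0.45,"ty":-0.35,"tz":-0.32,"wx":-0.165,"wy":-0.037,"wz":0.149,"jaw":0},{"tx":0.42,"ty":-0.5,"tz":-0.4,"wx":-0.248,"wy":-0.055,"wz":0.224,"jaw":0},{"tx":0.4,"ty":-0.7,"tz":-0.5,"wx":-0.33,"wy":-0.073,"wz":0.3,"jaw":0},{"tx":0.38,"ty":-0.85,"tz":-0.6,"wx":-0.414,"wy":-0.092,"wz":0.373,"jaw":0},{"tx":0.36,"ty":-1,"tz":-0.68,"wx":-0.496,"wy":-0.11,"wz":0.447,"jaw":0},{"tx":0.36,"ty":-1,"tz":-0.68,"wx":-0.538,"wy":-0.119,"wz":0.485,"jaw":0}]'

```text
time: 14.78
tool_pos: [0.5189, -0.1413, 0.1492]
orientation: [-2.129, -1.203, -0.781]
wrist_force: [0.1, -0.7, 0.0]
gripper_width: 0.0856
finger_force: 0.0
```

```bash
python3 - <<'E'
from kin import *
st();P,M=pose([.4625,-.3076,.049],.08,np.radians(60),.059-.13);M=M@flip;go(P,M);path(P,M,5)
E
```

```text
t=14.78 [ 0.5189 -0.1413  0.1492] [[0.426, 0.88, 0.21], [0.55, -0.435, 0.713], [0.719, -0.188, -0.669]] q [-0.74  0.58  1.69  0.74  1.39 -0.54] F [ 0.1 -0.7  0. ] w 0.0856 0.0
t [-1.599e+00  1.000e-03 -1.139e+00] w [-0.494 -0.11   0.444] | dist mm 196.3 ang 60.6
0.0 [ 0.519 -0.141  0.149] tip [ 0.51  -0.173  0.179] [array([-0.74,  0.58,  1.69,  0.75,  1.38, -0.55])]
0.25 [ 0.496 -0.184  0.14 ] tip [ 0.48  -0.21   0.173] [array([-0.83,  0.5 ,  1.82,  0.77,  1.21, -0.46])]
0.5 [ 0.473 -0.226  0.13 ] tip [ 0.453 -0.245  0.165] [array([-0.9 ,  0.42,  1.92,  0.79,  1.03, -0.37])]
0.75 [ 0.45  -0.268  0.12 ] tip [ 0.428 -0.279  0.158] [array([-0.95,  0.36,  2.01,  0.81,  0.84, -0.26])]
1.0 [ 0.427 -0.31   0.11 ] tip [ 0.405 -0.312  0.149] [array([-0.97,  0.31,  2.08,  0.82,  0.64, -0.12])]
```

Emit:
play_rows --commands '[{"tx":-0.2,"ty":0,"tz":-0.14,"wx":-0.08,"wy":-0.018,"wz":0.072,"jaw":0},{"tx":-0.4,"ty":0,"tz":-0.3,"wx":-0.16,"wy":-0.036,"wz":0.144,"jaw":0},{"tx":-0.6,"ty":0,"tz":-0.45,"wx":-0.24,"wy":-0.054,"wz":0.216,"jaw":0},{"tx":-0.8,"ty":0,"tz":-0.6,"wx":-0.32,"wy":-0.072,"wz":0.288,"jaw":0},{"tx":-1,"ty":0,"tz":-0.8,"wx":-0.4,"wy":-0.09,"wz":0.36,"jaw":0},{"tx":-1,"ty":0,"tz":-0.9,"wx":-0.494,"wy":-0.11,"wz":0.444,"jaw":0},{"tx":-1,"ty":0,"tz":-0.9,"wx":-0.494,"wy":-0.11,"wz":0.444,"jaw":0}]'

```text
time: 15.65
tool_pos: [0.4588, -0.2589, 0.1375]
orientation: [-3.009, -0.131, -0.808]
wrist_force: [-0.0, 0.0, 0.3]
gripper_width: 0.0857
finger_force: 0.0
```

```bash
python3 - <<'E'
from kin import *
st();fit('small',.024,.118,[.4480,-.3075],.08,.04,.08)
P,M=pose([.4625,-.3076,.049],.08,np.radians(60),.059-.08);M=M@flip;go(P,M)
E
```

```text
t=15.65 [ 0.4588 -0.2589  0.1375] [[0.862, 0.087, 0.499], [0.075, -0.996, 0.044], [0.501, -0.0, -0.866]] q [-0.84  0.25  2.08  0.77  0.62  0.05] F [-0.   0.   0.3] w 0.0857 0.0
small 6771 0.99 yaw 0.07 z 0.0484 mouth [ 0.4475 -0.308 ] foot [ 0.5626 -0.2999] len 0.1154 top 0.0734
t [-0.45   0.485  0.549] w [-0.003 -0.001  0.005] | dist mm 86.0 ang 0.5
```

```bash
python3 - <<'E'
from kin import *
P,M=pose([.4475+.014,-.3070,.0487],.073,np.radians(60),.059-.075);M=M@flip;go(P,M)
E
```

```text
t [-0.46   0.478  0.597] w [-0.006 -0.001  0.009] | dist mm 89.2 ang 0.9
```

Emit:
play_rows --commands '[{"tx":-0.2,"ty":0.25,"tz":0.2,"wx":0,"wy":0,"wz":0,"jaw":0},{"tx":-0.46,"ty":0.478,"tz":0.4,"wx":-0.006,"wy":-0.001,"wz":0.009,"jaw":0},{"tx":-0.46,"ty":0.478,"tz":0.597,"wx":-0.006,"wy":-0.001,"wz":0.009,"jaw":0},{"tx":-0.46,"ty":0.478,"tz":0.597,"wx":-0.006,"wy":-0.001,"wz":0.009,"jaw":0},{"tx":-0.46,"ty":0.478,"tz":0.597,"wx":-0.006,"wy":-0.001,"wz":0.009,"jaw":0}]'

```text
time: 16.32
tool_pos: [0.4537, -0.3091, 0.063]
orientation: [-3.016, -0.106, -0.808]
wrist_force: [0.7, -0.4, -0.2]
gripper_width: 0.0856
finger_force: 0.0
```

```bash
python3 - <<'E'
from kin import *
st();s=fit('small',.024,.118,[.4480,-.3075],.08,.04,.08);cv2.imwrite('pics/w5.png',s['pixels'])
P,M=pose([.4475+.014,-.3070,.0487],.073,np.radians(60),.059);M=M@flip;go(P,M)
E
```

```text
t=16.32 [ 0.4537 -0.3091  0.063 ] [[0.864, 0.07, 0.499], [0.061, -0.998, 0.035], [0.5, 0.0, -0.866]] q [-0.92  0.44  2.06  0.95  0.54 -0.23] F [ 0.7 -0.4 -0.2] w 0.0856 0.0
small 11553 0.99 yaw 0.07 z 0.0484 mouth [ 0.4474 -0.308 ] foot [ 0.5622 -0.2999] len 0.1151 top 0.0733
t [-0.006 -0.019  0.755] w [ 0.002 -0.    -0.001] | dist mm 75.6 ang 0.2
```

View pics/w5.png

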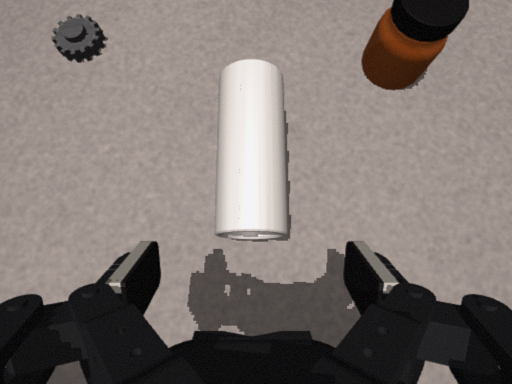

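The wrist view shows the small cup between the fingers, mouth at about (250,235) and foot at (250,65). I'll descend.

Emit:
play_rows --commands '[{"tx":0,"ty":-0.01,"tz":0.25,"wx":0,"wy":0,"wz":0,"jaw":0},{"tx":-0.006,"ty":-0.015,"tz":0.45,"wx":0,"wy":0,"wz":0,"jaw":0},{"tx":-0.006,"ty":-0.015,"tz":0.6,"wx":0,"wy":0,"wz":0,"jaw":0},{"tx":-0.006,"ty":-0.015,"tz":0.7,"wx":0,"wy":0,"wz":0,"jaw":0},{"tx":-0.006,"ty":-0.015,"tz":0.755,"wx":0,"wy":0,"wz":0,"jaw":0},{"tx":-0.006,"ty":-0.015,"tz":0.755,"wx":0,"wy":0,"wz":0,"jaw":0},{"tx":-0.006,"ty":-0.015,"tz":0.755,"wx":0,"wy":0,"wz":0,"jaw":0}]'

```text
time: 17.25
tool_pos: [0.4907, -0.3056, -0.0025]
orientation: [-3.017, -0.104, -0.809]
wrist_force: [0.3, 0.3, 0.2]
gripper_width: 0.0855
finger_force: 0.0
```

```bash
python3 - <<'E'
from kin import *
st();P,M=pose([.4475+.014,-.3070,.0487],.073,np.radians(60),.059);M=M@flip;go(P,M)
E
```

```text
t=17.25 [ 0.4907 -0.3056 -0.0025] [[0.864, 0.068, 0.499], [0.06, -0.998, 0.033], [0.5, 0.001, -0.866]] q [-0.85  0.61  2.01  1.17  0.44 -0.41] F [0.3 0.3 0.2] w 0.0855 0.0
t [ 0.003 -0.007  0.   ] w [ 0.002 -0.    -0.002] | dist mm 0.8 ang 0.3
```

Emit:
play_rows --commands '[{"tx":0,"ty":-0.005,"tz":0,"wx":0,"wy":0,"wz":0,"jaw":1},{"tx":0,"ty":-0.005,"tz":0,"wx":0,"wy":0,"wz":0,"jaw":1},{"tx":0,"ty":-0.005,"tz":0,"wx":0,"wy":0,"wz":0,"jaw":1},{"tx":0,"ty":-0.005,"tz":0,"wx":0,"wy":0,"wz":0,"jaw":1},{"tx":0,"ty":-0.005,"tz":0,"wx":0,"wy":0,"wz":0,"jaw":1},{"tx":0,"ty":-0.005,"tz":0,"wx":0,"wy":0,"wz":0,"jaw":1}]' --force 60

```text
time: 18.0
tool_pos: [0.4908, -0.3054, -0.0027]
orientation: [-3.017, -0.103, -0.809]
wrist_force: [-3.4, -4.5, 5.4]
gripper_width: 0.0463
finger_force: 61.9
```

```bash
python3 - <<'E'
from kin import *
st();fit('small',.024,.118,[.4480,-.3075],.08,.045,.08)
E
```

```text
t=18.00 [ 0.4908 -0.3054 -0.0027] [[0.864, 0.068, 0.499], [0.059, -0.998, 0.032], [0.5, 0.002, -0.866]] q [-0.85  0.61  2.01  1.17  0.44 -0.41] F [-3.4 -4.5  5.4] w 0.0463 61.89575602300465
small 31693 0.89 yaw 0.058 z 0.0486 mouth [ 0.4478 -0.3072] foot [ 0.5624 -0.3006] len 0.1148 top 0.0783
```

```bash
cat >> h.py <<'E'
def place2(fn,foot,yaw,T):
    c=np.load(fn);_,M=pose([0,0,0],yaw,T,0);M=M@np.diag([-1,-1,1.])
    a=M@c['u'];ax=np.cross(a,[0,0,1]);s=np.linalg.norm(ax)
    if s<.2: M=R.from_rotvec(ax/s*np.arcsin(s)).as_matrix()@M
    return np.array(foot)-M@c['foot'],M
E
python3 - <<'E'
from kin import *
grab('small.npz',[.4476,-.3073],.0486,.065,.118);cup('small.npz')
E
```

```text
u [-0.8659 -0.0027 -0.5002] foot [ 0.0904 -0.0006 -0.007 ]
cup foot [ 0.5654 -0.2996  0.0486] axis [-0.9979 -0.065  -0.    ]
```

Emit:
play_rows --commands '[{"tx":0.04,"ty":0,"tz":-0.07,"wx":0,"wy":0,"wz":0,"jaw":1},{"tx":0.12,"ty":0,"tz":-0.21,"wx":0,"wy":0,"wz":0,"jaw":1},{"tx":0.25,"ty":0,"tz":-0.43,"wx":0,"wy":0,"wz":0,"jaw":1},{"tx":0.4,"ty":0,"tz":-0.69,"wx":0,"wy":0,"wz":0,"jaw":1},{"tx":0.577,"ty":0,"tz":-1,"wx":0,"wy":0,"wz":0,"jaw":1},{"tx":0.577,"ty":0,"tz":-1,"wx":0,"wy":0,"wz":0,"jaw":1}]' --force 60

```text
time: 18.8
tool_pos: [0.4911, -0.305, 0.1146]
orientation: [-3.018, -0.106, -0.811]
wrist_force: [0.3, -0.5, -2.0]
gripper_width: 0.0466
finger_force: 61.7
```

```bash
python3 - <<'E'
from kin import *
st();cup('small.npz')
for yaw in(-.9,-.5):
  P,M=place2('small.npz',[.5472,-.0141,.145],yaw,np.radians(150));print(P);go(P,M);path(P,M,6)
E
```

```text
t=18.80 [ 0.4911 -0.305   0.1146] [[0.863, 0.069, 0.5], [0.062, -0.998, 0.032], [0.501, 0.003, -0.865]] q [-0.85  0.37  1.98  0.78  0.6   0.04] F [ 0.3 -0.5 -2. ] w 0.0466 61.74461825983599
cup foot [ 0.5656 -0.2991  0.1661] axis [-0.9978 -0.0665 -0.0013]
[0.5146859  0.02560371 0.21978933]
t [ 0.934 -3.278 -0.687] w [ 0.179 -0.915  0.657] | dist mm 347.7 ang 102.6
0.0 [ 0.491 -0.305  0.115] tip [ 0.469 -0.306  0.154] [array([-0.85,  0.37,  1.98,  0.78,  0.6 ,  0.04])]
0.2 [ 0.496 -0.239  0.136] tip [ 0.485 -0.243  0.179] [array([-0.66,  0.36,  1.84,  0.3 ,  0.84,  0.84])]
0.4 [ 0.501 -0.173  0.157] tip [ 0.502 -0.182  0.201] [array([-0.52,  0.44,  1.65,  0.18,  1.19,  1.27])]
0.6 [ 0.505 -0.107  0.178] tip [ 0.517 -0.123  0.218] [array([-0.43,  0.55,  1.48,  0.22,  1.52,  1.57])]
0.8 [ 0.51  -0.041  0.199] tip [ 0.53  -0.064  0.232] [array([-0.37,  0.67,  1.35,  0.34,  1.8 ,  1.84])]
1.0 [0.515 0.026 0.22 ] tip [ 0.539 -0.005  0.242] [array([-0.32,  0.77,  1.3 ,  0.54,  1.98,  2.12])]
[0.50179117 0.00980796 0.21978933]
t [ 0.813 -3.129 -0.756] w [ 0.108 -0.971  0.387] | dist mm 332.1 ang 94.6
0.0 [ 0.491 -0.305  0.115] tip [ 0.469 -0.306  0.154] [array([-0.85,  0.37,  1.98,  0.78,  0.6 ,  0.04])]
0.2 [ 0.493 -0.242  0.136] tip [ 0.484 -0.245  0.18 ] [array([-0.64,  0.36,  1.84,  0.25,  0.82,  0.81])]
0.4 [ 0.495 -0.179  0.157] tip [ 0.499 -0.185  0.201] [array([-0.48,  0.44,  1.65,  0.08,  1.19,  1.2 ])]
0.6 [ 0.498 -0.116  0.178] tip [ 0.514 -0.126  0.219] [array([-0.36,  0.57,  1.45,  0.07,  1.56,  1.45])]
0.8 [ 0.5   -0.053  0.199] tip [ 0.527 -0.067  0.232] [array([-0.28,  0.71,  1.27,  0.14,  1.89,  1.65])]
1.0 [0.502 0.01  0.22 ] tip [ 0.536 -0.009  0.242] [array([-0.22,  0.84,  1.15,  0.29,  2.15,  1.88])]
```

Emit:
play_rows --commands '[{"tx":0.05,"ty":-0.15,"tz":-0.1,"wx":0.014,"wy":-0.07,"wz":0.05,"jaw":1},{"tx":0.1,"ty":-0.35,"tz":-0.2,"wx":0.028,"wy":-0.14,"wz":0.1,"jaw":1},{"tx":0.2,"ty":-0.55,"tz":-0.3,"wx":0.043,"wy":-0.22,"wz":0.158,"jaw":1},{"tx":0.28,"ty":-0.75,"tz":-0.3,"wx":0.057,"wy":-0.29,"wz":0.21,"jaw":1},{"tx":0.35,"ty":-0.9,"tz":-0.3,"wx":0.072,"wy":-0.366,"wz":0.263,"jaw":1},{"tx":0.4,"ty":-1,"tz":-0.3,"wx":0.086,"wy":-0.44,"wz":0.315,"jaw":1},{"tx":0.4,"ty":-1,"tz":-0.3,"wx":0.09,"wy":-0.458,"wz":0.329,"jaw":1}]' --force 60

```text
time: 19.68
tool_pos: [0.5035, -0.2027, 0.1566]
orientation: [-2.814, 0.553, 0.317]
wrist_force: [0.2, -0.2, -2.7]
gripper_width: 0.0465
finger_force: 61.8
```

```bash
python3 - <<'E'
from kin import *
st();cup('small.npz')
P,M=place2('small.npz',[.5472,-.0141,.145],-.9,np.radians(150));go(P,M)
E
```

```text
t=19.68 [ 0.5035 -0.2027  0.1566] [[0.904, -0.396, -0.162], [-0.34, -0.895, 0.288], [-0.259, -0.205, -0.944]] q [-0.56  0.54  1.5   0.16  1.4   1.35] F [ 0.2 -0.2 -2.7] w 0.0465 61.837177702691406
cup foot [ 0.5866 -0.2349  0.1399] axis [-0.7006  0.1527  0.697 ]
t [-0.839 -2.218  0.044] w [ 0.089 -0.452  0.328] | dist mm 237.1 ang 50.9
```

Emit:
play_rows --commands '[{"tx":-0.1,"ty":-0.25,"tz":-0.1,"wx":0.015,"wy":-0.075,"wz":0.055,"jaw":1},{"tx":-0.15,"ty":-0.5,"tz":-0.1,"wx":0.03,"wy":-0.15,"wz":0.11,"jaw":1},{"tx":-0.22,"ty":-0.7,"tz":-0.1,"wx":0.045,"wy":-0.226,"wz":0.164,"jaw":1},{"tx":-0.3,"ty":-0.9,"tz":-0.1,"wx":0.06,"wy":-0.3,"wz":0.22,"jaw":1},{"tx":-0.36,"ty":-1,"tz":-0.1,"wx":0.074,"wy":-0.376,"wz":0.273,"jaw":1},{"tx":-0.36,"ty":-1,"tz":-0.1,"wx":0.089,"wy":-0.452,"wz":0.328,"jaw":1},{"tx":-0.36,"ty":-1,"tz":-0.1,"wx":0.089,"wy":-0.452,"wz":0.328,"jaw":1}]' --force 60

```text
time: 20.55
tool_pos: [0.5112, -0.1051, 0.195]
orientation: [-2.158, 1.044, 1.241]
wrist_force: [-1.5, -0.5, -0.1]
gripper_width: 0.0467
finger_force: 62.0
```

```bash
python3 - <<'E'
from kin import *
st();cup('small.npz')
P,M=place2('small.npz',[.5472,-.0141,.135],-.9,np.radians(150));go(P,M)
E
```

```text
t=20.55 [ 0.5112 -0.1051  0.195 ] [[0.313, -0.785, -0.534], [-0.392, -0.619, 0.681], [-0.865, -0.004, -0.501]] q [-0.5   0.85  1.19  0.41  2.07  1.98] F [-1.5 -0.5 -0.1] w 0.0467 61.95151238003746
cup foot [ 0.5438 -0.1449  0.1203] axis [-1.8e-03  1.0e-04  1.0e+00]
t [-0.629 -0.837  0.797] w [-0.002 -0.001 -0.   ] | dist mm 131.6 ang 0.2
```

Emit:
play_rows --commands '[{"tx":-0.15,"ty":-0.1,"tz":0.0,"wx":0,"wy":0,"wz":0,"jaw":1},{"tx":-0.28,"ty":-0.3,"tz":0.2,"wx":0,"wy":0,"wz":0,"jaw":1},{"tx":-0.4,"ty":-0.5,"tz":0.4,"wx":0,"wy":0,"wz":0,"jaw":1},{"tx":-0.52,"ty":-0.67,"tz":0.6,"wx":0,"wy":0,"wz":0,"jaw":1},{"tx":-0.629,"ty":-0.837,"tz":0.797,"wx":0,"wy":0,"wz":0,"jaw":1},{"tx":-0.629,"ty":-0.837,"tz":0.797,"wx":0,"wy":0,"wz":0,"jaw":1},{"tx":-0.629,"ty":-0.837,"tz":0.797,"wx":0,"wy":0,"wz":0,"jaw":1}]' --force 60

```text
time: 21.42
tool_pos: [0.5154, 0.0261, 0.2122]
orientation: [-2.162, 1.043, 1.238]
wrist_force: [0.5, 0.2, -1.8]
gripper_width: 0.0466
finger_force: 62.0
```

```bash
python3 - <<'E'
from kin import *
st();cup('small.npz')
for n in('side','scene','wrist'):
    s=snap(n);print(n);rim(s,[.547,-.0145],.253,.024,.019,.008);rim(s,[.5475,-.0141],.093,.032,.0265)
P,M=place2('small.npz',[.5472,-.0141,.103],-.9,np.radians(150));go(P,M)
cv2.imwrite('pics/f.png',np.hstack([cv2.resize(load(n)['pixels'][c:c+140,d:d+140],(400,400),interpolation=cv2.INTER_CUBIC) for n,c,d in(('side',90,180),('scene',90,160))]))
E
```

```text
t=21.43 [0.5154 0.0261 0.2122] [[0.316, -0.784, -0.534], [-0.393, -0.62, 0.679], [-0.864, -0.004, -0.504]] q [-0.32  0.76  1.32  0.54  1.97  2.11] F [ 0.5  0.2 -1.8] w 0.0466 61.98767119087279
cup foot [ 0.5481 -0.0139  0.1376] axis [-0.0041  0.0028  1.    ]
side
rim [ 0.5468 -0.0165] z 0.2527 slope [-0.005  0.015] 62 cover 13 /18
rim [ 0.5463 -0.0172] z 0.0913 slope [-0.002 -0.009] 87 cover 18 /18
scene
few 0
rim [ 0.5507 -0.0133] z 0.0913 slope [-0.004 -0.001] 95 cover 18 /18
wrist
rim [ 0.55   -0.0173] z 0.2505 slope [-0.002  0.002] 1850 cover 9 /18
rim [ 0.5478 -0.0138] z 0.0927 slope [ 0.02  -0.028] 1038 cover 9 /18
t [0.292 0.007 0.177] w [-0.002 -0.003 -0.   ] | dist mm 34.1 ang 0.3
```

View pics/f.png

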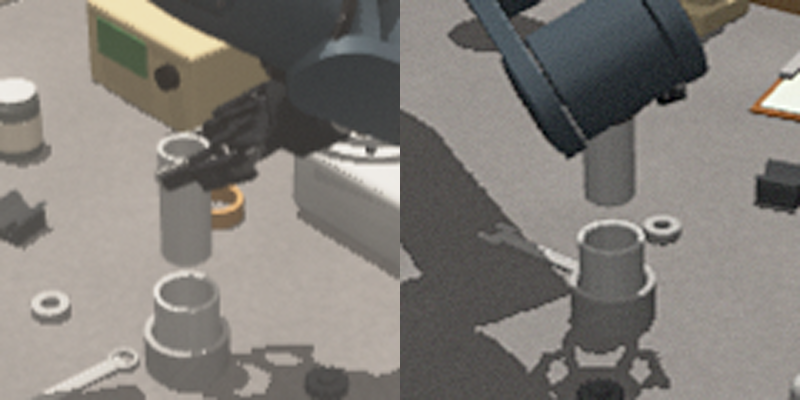

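Both crops show the small cup hanging upright over the middle one: the foot is at about (187,250) over the rim at (187,290) on the left, and (610,195) over (610,235) on the right. I'll go to 10 mm above the rim and measure the offset by fitting circles to the outer walls.

Emit:
play_rows --commands '[{"tx":0.1,"ty":0,"tz":0.06,"wx":0,"wy":0,"wz":0,"jaw":1},{"tx":0.2,"ty":0.007,"tz":0.12,"wx":0,"wy":0,"wz":0,"jaw":1},{"tx":0.292,"ty":0.007,"tz":0.177,"wx":-0.002,"wy":-0.003,"wz":0,"jaw":1},{"tx":0.292,"ty":0.007,"tz":0.177,"wx":-0.002,"wy":-0.003,"wz":0,"jaw":1},{"tx":0.292,"ty":0.007,"tz":0.177,"wx":-0.002,"wy":-0.003,"wz":0,"jaw":1}]' --force 60

```text
time: 22.2
tool_pos: [0.5147, 0.0261, 0.178]
orientation: [-2.159, 1.04, 1.246]
wrist_force: [-0.3, -0.6, -2.0]
gripper_width: 0.0468
finger_force: 62.0
```

```bash
cat >> h.py <<'E'
def wall(s,c,z0,z1,r):
    p=cloud(s).reshape(-1,3);p=p[np.isfinite(p[:,0])]
    p=p[(p[:,2]>z0)&(p[:,2]<z1)&(np.hypot(*(p[:,:2]-c).T)<r+.006)]
    if len(p)<40: print('few',len(p));return
    zm=(z0+z1)/2
    f=least_squares(lambda x:np.hypot(*(p[:,:2]-x[:2]-np.outer(p[:,2]-zm,x[2:])).T)-r,[*c,0,0],loss='soft_l1',f_scale=.0007)
    print('wall',f.x[:2].round(4),'tilt',f.x[2:].round(3),len(p),'med',np.median(abs(f.fun)).round(5))
E
python3 - <<'E'
from kin import *
st();cup('small.npz')
for n in('side','scene','wrist'):
    s=snap(n);print(n);wall(s,[.5475,-.0141],.107,.175,.024);wall(s,[.5475,-.0141],.05,.086,.032);rim(s,[.5475,-.0141],.093,.032,.0265)
E
```

```text
t=22.20 [0.5147 0.0261 0.178 ] [[0.313, -0.783, -0.538], [-0.39, -0.622, 0.679], [-0.866, -0.002, -0.5]] q [-0.32  0.8   1.33  0.53  1.92  2.08] F [-0.3 -0.6 -2. ] w 0.0468 62.00343942269683
cup foot [ 0.5472 -0.0135  0.1031] axis [ 6.e-04 -4.e-04  1.e+00]
side
wall [ 0.5471 -0.0159] tilt [0.006 0.015] 367 med 0.00102
wall [ 0.547  -0.0162] tilt [-0.006  0.041] 308 med 0.00149
rim [ 0.5461 -0.0173] z 0.0909 slope [ 0.013 -0.014] 51 cover 13 /18
scene
wall [ 0.5483 -0.0118] tilt [0.008 0.009] 371 med 0.00101
wall [ 0.5494 -0.0122] tilt [ 0.011 -0.04 ] 332 med 0.0016
rim [ 0.5506 -0.0138] z 0.0915 slope [-0.007  0.038] 57 cover 13 /18
wrist
wall [ 0.5467 -0.0135] tilt [0.004 0.008] 14216 med 0.00028
wall [ 0.5523 -0.0196] tilt [ 0.098 -0.121] 2275 med 0.00079
rim [ 0.5474 -0.0135] z 0.0924 slope [ 0.001 -0.003] 1666 cover 12 /18
```

The offset is under 1 mm in all views and the clearance is 2.5 mm, so I'll lower it.

Emit:
play_rows --commands '[{"tx":0.043,"ty":0,"tz":0.025,"wx":0,"wy":0,"wz":0,"jaw":1},{"tx":0.087,"ty":0,"tz":0.05,"wx":0,"wy":0,"wz":0,"jaw":1},{"tx":0.13,"ty":0,"tz":0.075,"wx":0,"wy":0,"wz":0,"jaw":1},{"tx":0.173,"ty":0,"tz":0.1,"wx":0,"wy":0,"wz":0,"jaw":1},{"tx":0.217,"ty":0,"tz":0.125,"wx":0,"wy":0,"wz":0,"jaw":1},{"tx":0.26,"ty":0,"tz":0.15,"wx":0,"wy":0,"wz":0,"jaw":1},{"tx":0.26,"ty":0,"tz":0.15,"wx":0,"wy":0,"wz":0,"jaw":1}]' --force 60

```text
time: 23.22
tool_pos: [0.5145, 0.0262, 0.1475]
orientation: [-2.159, 1.041, 1.247]
wrist_force: [0.3, 0.2, -1.0]
gripper_width: 0.0467
finger_force: 62.0
```

```bash
python3 - <<'E'
from kin import *
st();cup('small.npz')
for n in('side','wrist'):
    s=snap(n);print(n);wall(s,[.5475,-.0141],.097,.15,.024);rim(s,[.5475,-.0141],.093,.032,.0265)
P,M=place2('small.npz',[.5474,-.0138,.034],-.9,np.radians(150));go(P,M)
E
```

```text
t=23.23 [0.5145 0.0262 0.1475] [[0.312, -0.783, -0.538], [-0.39, -0.622, 0.679], [-0.867, -0.002, -0.499]] q [-0.32  0.84  1.34  0.52  1.88  2.06] F [ 0.3  0.2 -1. ] w 0.0467 62.002740546595305
cup foot [ 0.5469 -0.0134  0.0727] axis [ 1.4e-03 -5.0e-04  1.0e+00]
side
wall [ 0.5469 -0.0155] tilt [-0.004  0.024] 270 med 0.00111
rim [ 0.5476 -0.0155] z 0.0919 slope [ 0.003 -0.001] 77 cover 13 /18
wrist
wall [ 0.5466 -0.0133] tilt [0.005 0.007] 11916 med 0.00029
rim [ 0.5463 -0.0121] z 0.0925 slope [-0.007  0.008] 3217 cover 13 /18
t [0.341 0.001 0.193] w [0. 0. 0.] | dist mm 39.2 ang 0.1
```

Emit:
play_rows --commands '[{"tx":0.05,"ty":0,"tz":0.028,"wx":0,"wy":0,"wz":0,"jaw":1},{"tx":0.1,"ty":0,"tz":0.057,"wx":0,"wy":0,"wz":0,"jaw":1},{"tx":0.15,"ty":0,"tz":0.085,"wx":0,"wy":0,"wz":0,"jaw":1},{"tx":0.2,"ty":0,"tz":0.113,"wx":0,"wy":0,"wz":0,"jaw":1},{"tx":0.25,"ty":0,"tz":0.142,"wx":0,"wy":0,"wz":0,"jaw":1},{"tx":0.3,"ty":0,"tz":0.17,"wx":0,"wy":0,"wz":0,"jaw":1},{"tx":0.341,"ty":0,"tz":0.193,"wx":0,"wy":0,"wz":0,"jaw":1},{"tx":0.341,"ty":0,"tz":0.193,"wx":0,"wy":0,"wz":0,"jaw":1}]' --force 60

```text
time: 24.32
tool_pos: [0.5148, 0.026, 0.1084]
orientation: [-2.159, 1.041, 1.246]
wrist_force: [-0.4, 0.6, -1.7]
gripper_width: 0.0464
finger_force: 62.0
```

```bash
python3 - <<'E'
from kin import *
st();cup('small.npz')
S=arm.state();C=R.from_rotvec(S['orientation']).as_matrix()
s=snap('wrist');rim(s,[.5475,-.0141],.093,.032,.0265);wall(s,[.5475,-.0141],.097,.12,.024)
P,M=place2('small.npz',[.5474,-.0138,.016],-.9,np.radians(150));go(P,M)
# lowest real finger point (tip, pad edge)
for x in(-.011,.011):print('tip z',(S['tool_pos']+C@[x,0,-.040])[2].round(4))
E
```

```text
t=24.32 [0.5148 0.026  0.1084] [[0.312, -0.783, -0.538], [-0.39, -0.622, 0.679], [-0.866, -0.002, -0.499]] q [-0.32  0.9   1.34  0.51  1.83  2.03] F [-0.4  0.6 -1.7] w 0.0464 62.00311972992495
cup foot [ 0.5472 -0.0136  0.0335] axis [ 1.3e-03 -5.0e-04  1.0e+00]
rim [ 0.5463 -0.0122] z 0.0926 slope [-0.01   0.012] 3009 cover 13 /18
wall [ 0.5468 -0.0133] tilt [0.006 0.009] 5949 med 0.00031
t [0.155 0.001 0.088] w [ 0.     0.001 -0.   ] | dist mm 17.8 ang 0.1
tip z 0.1379
tip z 0.1188
```

Emit:
play_rows --commands '[{"tx":0.035,"ty":0,"tz":0.02,"wx":0,"wy":0,"wz":0,"jaw":1},{"tx":0.07,"ty":0,"tz":0.04,"wx":0,"wy":0,"wz":0,"jaw":1},{"tx":0.1,"ty":0,"tz":0.057,"wx":0,"wy":0,"wz":0,"jaw":1},{"tx":0.13,"ty":0,"tz":0.075,"wx":0,"wy":0,"wz":0,"jaw":1},{"tx":0.15,"ty":0,"tz":0.086,"wx":0,"wy":0,"wz":0,"jaw":1},{"tx":0.155,"ty":0,"tz":0.089,"wx":0,"wy":0,"wz":0,"jaw":1},{"tx":0.16,"ty":0,"tz":0.092,"wx":0,"wy":0,"wz":0,"jaw":1},{"tx":0.16,"ty":0,"tz":0.092,"wx":0,"wy":0,"wz":0,"jaw":1}]' --force 60

```text
time: 25.38
tool_pos: [0.515, 0.026, 0.0902]
orientation: [-2.159, 1.04, 1.246]
wrist_force: [0.3, 1.4, -1.5]
gripper_width: 0.0461
finger_force: 62.0
```

Emit:
play_rows --commands '[{"tx":0.004,"ty":0,"tz":0.0023,"wx":0,"wy":0,"wz":0,"jaw":1},{"tx":0.008,"ty":0,"tz":0.0046,"wx":0,"wy":0,"wz":0,"jaw":1},{"tx":0.008,"ty":0,"tz":0.0046,"wx":0,"wy":0,"wz":0,"jaw":1}]' --force 60

```text
time: 25.75
tool_pos: [0.5149, 0.026, 0.0893]
orientation: [-2.159, 1.04, 1.246]
wrist_force: [-0.4, -0.3, -1.4]
gripper_width: 0.0464
finger_force: 62.0
```

```bash
python3 - <<'E'
from kin import *
st();cup('small.npz')
E
```

```text
t=25.75 [0.5149 0.026  0.0893] [[0.312, -0.783, -0.538], [-0.39, -0.622, 0.679], [-0.866, -0.002, -0.5]] q [-0.32  0.92  1.34  0.51  1.81  2.01] F [-0.4 -0.3 -1.4] w 0.0464 62.003437019884586
cup foot [ 0.5474 -0.0136  0.0145] axis [ 8.e-04 -3.e-04  1.e+00]
```

Emit:
play_rows --commands '[{"tx":0.004,"ty":0,"tz":0.0023,"wx":0,"wy":0,"wz":0,"jaw":1},{"tx":0.008,"ty":0,"tz":0.0046,"wx":0,"wy":0,"wz":0,"jaw":1},{"tx":0.008,"ty":0,"tz":0.0046,"wx":0,"wy":0,"wz":0,"jaw":1}]' --force 60

```text
time: 26.12
tool_pos: [0.5149, 0.026, 0.0887]
orientation: [-2.159, 1.04, 1.246]
wrist_force: [0.5, -0.8, 2.3]
gripper_width: 0.0467
finger_force: 62.3
```

```bash
python3 - <<'E'
from kin import *
st();cup('small.npz')
E
```

```text
t=26.12 [0.5149 0.026  0.0887] [[0.312, -0.783, -0.538], [-0.39, -0.622, 0.679], [-0.866, -0.002, -0.499]] q [-0.32  0.93  1.34  0.51  1.81  2.01] F [ 0.5 -0.8  2.3] w 0.0467 62.30485771084204
cup foot [ 0.5474 -0.0137  0.0138] axis [ 8.e-04 -6.e-04  1.e+00]
```

Contact at about 4 N, with the foot at 13.8 mm, so the small cup is home. I'll release and back out.

Emit:
play_rows --commands '[{"tx":0,"ty":0,"tz":0,"wx":0,"wy":0,"wz":0,"jaw":0},{"tx":0,"ty":0,"tz":0,"wx":0,"wy":0,"wz":0,"jaw":0},{"tx":0,"ty":0,"tz":0,"wx":0,"wy":0,"wz":0,"jaw":0},{"tx":0,"ty":0,"tz":0,"wx":0,"wy":0,"wz":0,"jaw":0},{"tx":0,"ty":0,"tz":0,"wx":0,"wy":0,"wz":0,"jaw":0},{"tx":0,"ty":0,"tz":-0.3,"wx":0,"wy":0,"wz":0,"jaw":0},{"tx":0,"ty":0,"tz":-0.7,"wx":0,"wy":0,"wz":0,"jaw":0},{"tx":0,"ty":0,"tz":-1,"wx":0,"wy":0,"wz":0,"jaw":0}]'

```text
time: 27.12
tool_pos: [0.5695, -0.0429, 0.1392]
orientation: [-2.16, 1.041, 1.245]
wrist_force: [-0.3, -0.5, 0.2]
gripper_width: 0.0854
finger_force: 0.0
```

Emit:
play_rows --commands '[{"tx":0,"ty":0,"tz":0,"wx":0,"wy":0,"wz":0,"jaw":0},{"tx":0,"ty":0,"tz":0,"wx":0,"wy":0,"wz":0,"jaw":0},{"tx":0,"ty":0,"tz":0,"wx":0,"wy":0,"wz":0,"jaw":0}]'

```text
time: 27.5
tool_pos: [0.5681, -0.0411, 0.1379]
orientation: [-2.159, 1.04, 1.248]
wrist_force: [-0.5, -0.7, -0.4]
gripper_width: 0.0857
finger_force: 0.0
```

```bash
python3 - <<'E'
from kin import *
st()
for n in('side','scene','wrist'):
    s=snap(n);print(n);rim(s,[.5475,-.0141],.132,.024,.019);rim(s,[.5475,-.0141],.093,.032,.0265);rim(s,[.548,-.0138],.045,.0425,.0345)
E
```

```text
t=27.50 [ 0.5681 -0.0411  0.1379] [[0.311, -0.783, -0.539], [-0.389, -0.623, 0.679], [-0.867, -0.002, -0.499]] q [-0.38  0.98  1.09  0.49  2.01  2.07] F [-0.5 -0.7 -0.4] w 0.0857 0.0
side
rim [ 0.5466 -0.018 ] z 0.1299 slope [-0.01  -0.001] 65 cover 18 /18
rim [ 0.548  -0.0147] z 0.091 slope [-0.002 -0.016] 77 cover 13 /18
rim [ 0.5482 -0.0142] z 0.0431 slope [ 0.001 -0.008] 114 cover 13 /18
scene
few 0
few 0
rim [ 0.5487 -0.0102] z 0.0437 slope [-0.004  0.   ] 91 cover 10 /18
wrist
rim [ 0.5481 -0.0153] z 0.1301 slope [-0.004  0.003] 813 cover 18 /18
rim [ 0.5463 -0.0124] z 0.0926 slope [-0.009  0.008] 1006 cover 13 /18
rim [ 0.5464 -0.0113] z 0.0448 slope [-0.005  0.006] 1869 cover 13 /18
```

```bash
python3 -c "
from cell import arm
print(arm.hand_in())"
```

```text
the job is handed in; nothing more can be done
None
```

The three cups are nested mouth up, each on the floor of the next with light contact (about 9 N and 4 N). The arm is clear and the job was handed in at about 28 s; no verdict came back.

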